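# Hang the blue tool pail from an S-hook on the rail

## Robot

A 6-joint arm with a two-finger parallel gripper is mounted at the origin on the work surface; the furniture and walls round the work are solid. World frame = base frame: x ahead of the robot, y to its left, z up, the work surface at z = 0. Lengths are in m, angles in rad, forces in N, time in s.
With the tool pointing down it reaches from about 0.25 to 0.725 m from the base axis. Payload 4 kg.
Tool frame: the origin (TCP) lies on the centre line of the jaws, within the pads' length; the fingertips stand r.tip_extent ahead of it and the grasp point (between the pads) lies 2 mm behind it (r.tip_extent is the distance from the TCP to the fingertips, in m); z points along the fingers, y is the line along which they close (so a half turn about z gives the same grasp; the last joint's range is limited). The gripper opens to 85 mm and grips with 20 to 120 N. Pads are 22 mm wide; open, the fingers measure 114 mm over their backs; the gripper's body (76 mm by 85 mm) begins 54 mm behind the grasp point. The pads swing forward as they close: fully open they stand 13 mm farther back than shut.
Start: joints at [-1.105, 0.241, 0.005, 1.335, 0, 1.571], TCP at [0.225, -0.447, 0.213] pointing down, gripper open.
Joint ranges: [-2.72, 2.72], [-1.05, 1.87], [-1.09, 1.28], [-1.99, 2.15], [-1.42, 1.44], [-3.14, 3.14]. Speed limits (rad/s): [2.79, 2.79, 3.14, 3.14, 3.14, 3.14].

## Interface

Orientations are given as a unit quaternion [x, y, z, w].
In Python, from workcell import status, camera, camera_info, job, spot_in, masks_of, place_of, r gives the robot as it stands.
- The arm moves only by the tool carry_out, never from a script. Its argument "series" is a list of rows, each an object of numbers: "rx", "ry", "rz": the turn, a rotation vector about the tool's x, y, z in degrees; "tx", "ty", "tz": the shift along the tool's x, y, z in mm; "jaw": the opening, from 0 (shut) to 1 (fully open). A call has 1 to 8 rows; each row is the pose to reach, as a shift and turn from the pose commanded when the call began, along the tool's axes at that moment; what a row does not reach only later rows make up. A row lasts 1/12 s, in which the tool goes at most 41.7 mm and 7.16 degrees, less where a joint would pass 70% of its speed; a pose out of reach is approached as far as the arm can. A call with a gripper value outside its range is refused whole. The fingers move at their own pace and stop on an object; the grip force is fixed at half the most. Time passes only in rows, so rows that repeat a pose let the fingers close. It gives the time, the measured TCP pose, the force, the opening and the grip force at its end, in the units of the state.
- status.sense(): the state, without advancing time (a new reading comes with each control period).
- camera(name): name is "side" or "top"; returns the picture (480x640x3 uint8, red, green, blue); there is no depth.
- camera_info(name): a dict with "fx", "fy", "cx", "cy" (pixels), "rvec" (rotation vector, rad) and "tvec" (3), from world to camera coordinates, as OpenCV has them. Camera axes: x right, y down, z forward; pixel columns grow to the right and rows downward; lengths in m; the calibration is good to about 2 mm. A picture is of the moment at which its call begins. camera_info takes no time and is no camera call.
- job.job_done(): hands the job in; it is judged then, once.
Trained networks look in the newest picture that a camera, given by its name, has taken for a name from the list of things; names that differ only in an ending like _2 or _b are one class to them, and where a whole thing is asked for, a point or a joint stands for the part that bears it (a point fixed in the world has none). Each returns a list of dicts, best first, with "conf" (0 to 1); they miss things now and then, are a little off and sometimes report something else, mostly with a low value. They report only what shows in the picture. A call takes as long as a camera call. They do not tell look-alikes from the thing itself.
- spot_in(camera, label): "at" ([column, row] in pixels, amid what is visible of it).
- masks_of(camera, label): "mask" (480x640 bool, what is visible of it) and "at" ([column, row] in pixels, amid what is visible of it).
- place_of(camera, label): "at" ([column, row] in pixels: a listed point, or the origin of a listed thing).
The state is a dict: "clock": time; "joint_positions": joint angles; "qd": joint speeds; "joint_torque": joint torques, N m; "tcp_pos": TCP position; "eef_rot": TCP orientation; "contact_force": force on the tool from outside, world axes, zero at the start; "torque": the same for the moment, N m; "width": finger opening in m; "grasp_force": force on a finger pad.
Only numpy, scipy, OpenCV 4.12 (cv2) and the standard library are available. Lean on these libraries where they do the work, as an engineer would, in place of code of your own. Each camera call takes 0.05 s, during which the arm holds its last target. There are 200 camera calls.

## Task

Take the copper S-hook out of its wooden block and hang it by its upper bend over the thick upper rail of the rack, near the middle, with its lower curl towards the robot; let go of it. Then hang the blue pail by the opening under its wooden grip on the hook's lower curl, so that it hangs clear of the table. Leave the yellow pail where it stands.

Things in the scene. Friction and masses are not known exactly. Their poses are not given: they have to be found in the camera images.
- rail_mid (a point): Middle of the rack's upper rail, on its axis: level round steel tube, 24 mm diameter, 360 mm long, axis 240 mm above the table. y along the rail, -x towards the robot, z up. A thinner stop bar (16 mm diameter) runs parallel below, its axis 45 mm lower and 12 mm towards -x; the hung hook's stem leans on it.
- hook_top (a point): Centre of the hook's upper bend: an arch open downward in the hook's x-z plane, 40 mm wide inside, 48 mm outside, crown 24 mm above this point, free end on the +x side ending 22 mm below it. Pinch it over the outside of the arch along x, about 8 mm above this point, fingertips no lower than 25 mm below it. Hung on the rail, this point is about 8 mm below the rail's axis.
- hook_curl (a point): Bottom of the hook's lower curl, on its inner face, where a hung thing rests: in the block 50 mm towards -x of hook_top and 58 mm below it. The curl opens upward, 40 mm wide inside; its free end, on the -x side, ends 30 mm above this point and 26 mm in front of it; the strip is 4 mm thick below. On the rail the hook swings back 10 to 18 degrees, the free end then 22 mm above, 33 mm in front.
- blue_pail_grip (a point): Point in the blue pail's upright wooden grip, 161 mm above the pail's underside: a board 48 mm wide (y), 12 mm thick (x), 64 mm tall, from 46 mm below this point to 18 mm above it. Grip it here across its width (fingers either side along y): the narrower hook then passes between the fingers. Same from either side.
- blue_pail_eye (a point): Middle of the board's lower edge, 46 mm below blue_pail_grip; this edge rests in the curl. Below it is the opening, 38 mm wide (y), 59 mm tall, passed by the curl along x. To hang: from the robot's side, with this point 10 to 20 mm higher than the curl's free end, move over the curl until above hook_curl, then lower. Axes as the pail's.
- blue_pail: Loose blue pail, 0.14 to 0.28 kg, 70 mm across the rim, 55 mm tall, 179 mm with its grip, upright on the table; origin at the centre of its underside, z up.
- yellow_pail: Pail of the same shape but yellow; a bystander, to be left where it stands. Origin at the centre of its underside.
- hook: Loose copper S-hook, 100 g, bent from strip 18 mm wide (y) and 4 mm thick; origin at hook_top. It starts upright (within a few degrees), z up, lower curl towards the robot, in the slot of a fixed beech block 90 x 60 x 40 mm (62 mm at its back wall); lift it 80 mm straight up. The stem runs from the arch's -x side down to the lower curl, slanting 10 degrees to -x.
- rack: Fixed steel rack: rail and stop bar on two 18 mm posts at y = +-170 mm, feet 100 x 40 x 12 mm; origin on the table below the middle of the rail, -x towards the robot.
There are look-alikes about, which are no part of the job. Of the things like the hook, leave any that is green; of the rest the larger one is meant.

How it is judged:
By the outcome, as a careful person would: the job done as asked, in the order asked, and still so for the second after the job is handed in, with the robot touching nothing.
It also fails if it takes over 72 s, if anything falls off the work surface, if the arm or the gripper's body presses on something with over 40 N, if the wrist force passes 120 N, or if a joint passes its speed limit or range.

## Working session

There is one attempt and no reset: what is moved stays moved. The work goes in short steps, Python scripts to look and compute and a tool call to move; the robot and the scene stay as the last step left them, time stands still between calls to the robot, and variables do not carry over. Pictures are saved under pics/ and viewed, at most 10 in all, crops included, and the job is handed in when it is done.

Besides the shell and the picture viewer there is one more tool, called after "Emit:" as name([rows], argument=value, ...), one row to a line, values as JSON. carry_out: Moves the arm, as the interface text tells. Its arguments: {"type":"object","properties":{"series":{"type":"array","items":{"type":"object","properties":{"rx":{"type":"number"},"ry":{"type":"number"},"rz":{"type":"number"},"tx":{"type":"number"},"ty":{"type":"number"},"tz":{"type":"number"},"jaw":{"type":"number"}}}}},"required":["series"]}

```bash
mkdir -p pics
cat > h.py <<'E'
import numpy as np, cv2
from workcell import status, camera, camera_info, job, spot_in, masks_of, place_of, r
def P(n):
    i=camera_info(n);K=np.array([[i['fx'],0,i['cx']],[0,i['fy'],i['cy']],[0,0,1.]])
    R=cv2.Rodrigues(np.array(i['rvec'],float))[0];return K,R,np.array(i['tvec'],float)
def ray(n,p):
    K,R,t=P(n);d=R.T@np.linalg.solve(K,[p[0],p[1],1.]);return -R.T@t,d/np.linalg.norm(d)
def atz(n,p,z):
    c,d=ray(n,p);return c+d*(z-c[2])/d[2]
def tri(ps,pt):
    a,u=ray('side',ps);b,v=ray('top',pt)
    s=np.linalg.lstsq(np.c_[u,-v],b-a,rcond=None)[0];x,y=a+u*s[0],b+v*s[1]
    return (x+y)/2,np.linalg.norm(x-y)
def proj(n,X):
    K,R,t=P(n);q=K@(R@np.array(X,float)+t);return q[:2]/q[2]
E
python3 - <<'E'
from h import *
np.set_printoptions(precision=4,suppress=True)
for n in('side','top'):
    im=camera(n);cv2.imwrite(f'pics/{n}0.png',im[:,:,::-1]);c,d=ray(n,(320,240));print(n,c,d)
    for l in('rail_mid','hook_top','hook_curl','blue_pail_grip','blue_pail_eye','blue_pail','rack'):
        print(n,l,[(np.round(o['at'],1),round(o['conf'],2)) for o in place_of(n,l)])
print(r.tip_extent,status.sense())
E
```

```text
side [ 0.5146 -0.5181  0.796 ] [-0.064   0.7599 -0.6469]
side rail_mid [(array([419.3, 180.2]), 0.77)]
side hook_top [(array([322.3, 288.6]), 0.77), (array([226.3, 313. ]), 0.63), (array([417.4, 345.3]), 0.58)]
side hook_curl [(array([223.3, 286.2]), 0.94), (array([402.9, 323.4]), 0.9), (array([300.4, 320.5]), 0.82)]
side blue_pail_grip [(array([290.4, 265.5]), 0.69), (array([288.5, 201.2]), 0.64)]
side blue_pail_eye [(array([288.1, 217.2]), 0.61)]
side blue_pail [(array([291.3, 265.9]), 0.81)]
side rack []
top [0.2733 0.2176 1.0167] [ 0.1924  0.0012 -0.9813]
top rail_mid [(array([261.9, 132.4]), 0.6)]
top hook_top [(array([331.8, 240.2]), 0.69), (array([345.5, 335.6]), 0.54), (array([358.2, 165.2]), 0.51)]
top hook_curl [(array([349. , 268.6]), 0.7), (array([304.8, 343.6]), 0.69), (array([336.3, 178.6]), 0.49)]
top blue_pail_grip [(array([252. , 277.2]), 0.84)]
top blue_pail_eye [(array([255.8, 282. ]), 0.62)]
top blue_pail [(array([263.3, 286.3]), 0.64)]
top rack []
0.017 {'clock': 0.8, 'joint_positions': array([-1.105 ,  0.2406,  0.005 ,  1.3352,  0.    ,  1.5708]), 'qd': array([ 0.0001, -0.0007,  0.0008,  0.0012, -0.0001, -0.0014]), 'joint_torque': array([  0.0016, -37.2155,  25.2676,   0.001 ,   0.0002,   0.    ]), 'tcp_pos': array([ 0.2246, -0.4467,  0.2127]), 'eef_rot': array([0.973 , 0.2308, 0.    , 0.    ]), 'contact_force': array([ 0.4714,  0.8522, -0.3601]), 'torque': array([0.0359, 0.039 , 0.0187]), 'grasp_force': 0.0, 'width': 0.08550508127484654}
```

View pics/side0.png

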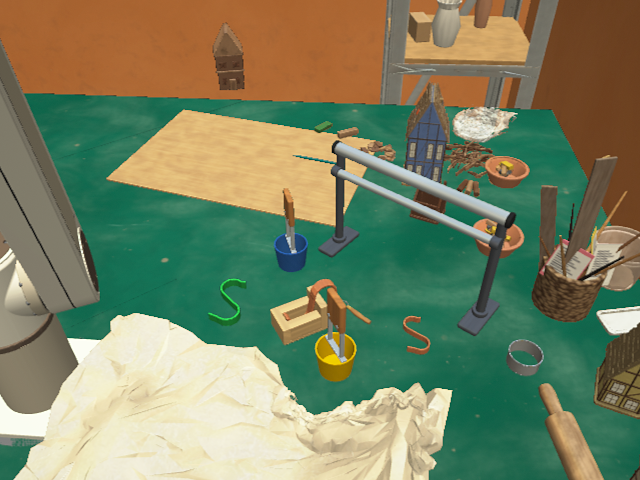

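View pics/top0.png

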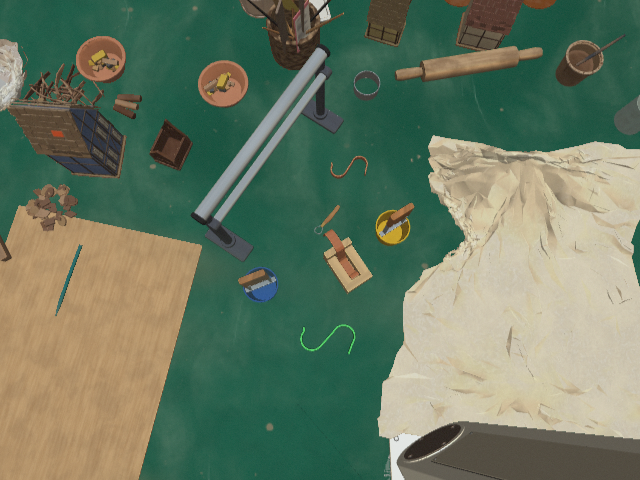

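Hook candidates, given as side / top pixels:
- Green hook at (226,313) / (330,338): excluded by colour.
- Small flat copper hook at (417,345) / (348,167): excluded because it is smaller and lies loose.
- Copper hook in the beech block at (322,288) / (335,240): this is the larger one, stands upright in the block and fits the description.

The blue pail is at (291,250) / (262,285). I'll confirm the hook in a crop.

Run:
```python
from h import *
np.set_printoptions(precision=4,suppress=True)
t=cv2.imread('pics/top0.png')[190:310,220:400];s=cv2.imread('pics/side0.png')[170:400,250:450]
cv2.imwrite('pics/crop.png',np.hstack([cv2.resize(t,(400,267))[:, :],])if 0 else np.hstack([cv2.copyMakeBorder(cv2.resize(t,None,fx=2.4,fy=2.4,interpolation=2),0,288,0,0,0),cv2.resize(s,(360,576//1),interpolation=2)[:576]]))
pr=lambda n,v:print(n,v[0],round(v[1],4))
pr('rail_mid',tri((419.3,180.2),(261.9,132.4)))
pr('top',tri((322.3,288.6),(331.8,240.2)));pr('curl',tri((300.4,320.5),(349,268.6)))
pr('grip',tri((288.5,201.2),(252,277.2)));pr('eye',tri((288.1,217.2),(255.8,282)));pr('pail',tri((291.3,265.9),(263.3,286.3)))
# rail axis from tube masks ends
print('rail ends top',atz('top',(203,216),.24),atz('top',(324,53),.24),'side',atz('side',(338,148),.24),atz('side',(511,218),.24))
for n in('side','top'):
  for l in('hook','blue_pail','yellow_pail'):
    print(n,l,[(np.round(o['at'],1),round(o['conf'],2),o['mask'].sum()) for o in masks_of(n,l)])
```

```text
rail_mid [0.6185 0.3124 0.2369] 0.0112
top [0.4578 0.1959 0.0712] 0.0003
curl [0.4139 0.1628 0.0156] 0.011
grip [0.3801 0.3386 0.1611] 0.0034
eye [0.3769 0.3375 0.1222] 0.0052
pail [ 0.3801  0.3389 -0.0099] 0.0004
rail ends top [0.4699 0.406  0.24  ] [0.7547 0.2033 0.24  ] side [0.4727 0.4122 0.24  ] [0.7663 0.2125 0.24  ]
side hook [(array([233.7, 304.9]), 0.96, np.int64(579)), (array([316.6, 290.8]), 0.72, np.int64(365)), (array([416.9, 336.2]), 0.71, np.int64(313))]
side blue_pail [(array([290.2, 246.4]), 0.9, np.int64(1549))]
side yellow_pail [(array([313.6, 288.5]), 0.72, np.int64(291)), (array([336.2, 348.7]), 0.68, np.int64(2416))]
top hook [(array([341.3, 254. ]), 0.81, np.int64(450)), (array([351.5, 337.5]), 0.48, np.int64(54))]
top blue_pail [(array([261.7, 280.8]), 0.56, np.int64(1034))]
top yellow_pail [(array([391.4, 225.1]), 0.72, np.int64(1109))]
```

View pics/crop.png

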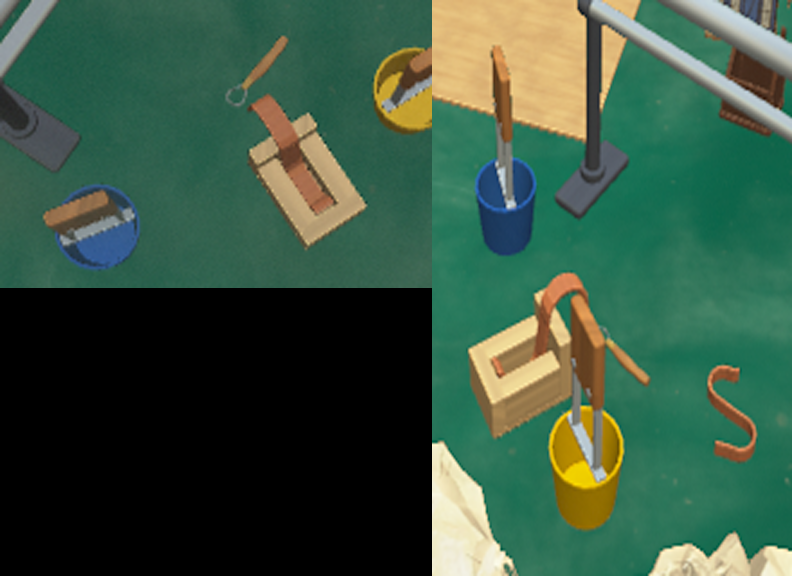

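The crop confirms it: the large copper hook stands upright in the beech block, with its arch at about (332,235) in the top view and its curl at the front. Next I'll fit the yaws with simple models.

```bash
cat > fit.py <<'E'
from h import *
from scipy.optimize import differential_evolution
def box(x,y,yaw,xr,yr,zr):
    c,s=np.cos(yaw),np.sin(yaw)
    return [[x+c*a-s*b,y+s*a+c*b,z] for a in xr for b in yr for z in zr]
def sil(n,pts,k=4):
    q=np.array([proj(n,p) for p in pts]);m=np.zeros((480*k,640*k),np.uint8)
    cv2.fillConvexPoly(m,cv2.convexHull(((q+.5)*k).astype(np.int32)),1);return m
def seg(im,lo,hi,roi):
    hsv=cv2.cvtColor(im,cv2.COLOR_BGR2HSV);m=cv2.inRange(hsv,lo,hi);o=np.zeros_like(m)
    x0,y0,x1,y1=roi;o[y0:y1,x0:x1]=m[y0:y1,x0:x1]
    _,l,st,_=cv2.connectedComponentsWithStats(o);return (l==1+np.argmax(st[1:,4])).astype(np.uint8)
def hullmask(m,k=4):
    q=cv2.findContours(cv2.resize(m,None,fx=k,fy=k,interpolation=0),0,2)[0]
    o=np.zeros((480*k,640*k),np.uint8);cv2.fillConvexPoly(o,cv2.convexHull(np.vstack(q)),1);return o
def fit(obs,model,b):
    def f(p):
        pts=model(*p);return sum(1-(s&m).sum()/(s|m).sum() for n,m in obs.items() for s in[sil(n,pts)])
    return differential_evolution(f,b,maxiter=25,popsize=10,seed=0,tol=1e-4)
E
python3 - <<'E'
from fit import *
np.set_printoptions(precision=4,suppress=True)
im={n:cv2.imread(f'pics/{n}0.png') for n in('side','top')}
for n,p in [('top',(345,283)),('top',(250,279)),('side',(289,210)),('top',(398,215)),('side',(336,315))]:
    print(n,p,cv2.cvtColor(im[n],cv2.COLOR_BGR2HSV)[p[1],p[0]])
B=hullmask(seg(im['top'],(13,40,120),(30,160,255),(318,225,378,298)))
r1=fit({'top':B},lambda x,y,w:box(x,y,w,(-.045,.045),(-.03,.03),(0,.04))+box(x,y,w,(.035,.045),(-.03,.03),(.04,.062)),[(.38,.5),(.12,.24),(.2,1.1)])
print('block',r1.x,np.degrees(r1.x[2]),r1.fun)
def board(lt,ls,b):
    o={n:hullmask(seg(im[n],(4,120,60),(18,255,255),roi)) for n,roi in(('top',lt),('side',ls))}
    print([int(m.sum()/16) for m in o.values()])
    q=fit(o,lambda x,y,w:box(x,y,w,(-.006,.006),(-.024,.024),(.115,.179)),b);print('board',q.x,np.degrees(q.x[2]),q.fun)
board((232,262,282,300),(278,183,302,238),[(.34,.42),(.3,.38),(-.6,1.)])
board((376,198,420,245),(324,286,348,336),[(.4,.55),(.05,.2),(-1.57,1.57)])
E
```

```text
top (345, 283) [ 18  92 182]
top (250, 279) [ 14 134 160]
side (289, 210) [ 14 171 134]
top (398, 215) [ 14 145 169]
side (336, 315) [ 14 171 100]Traceback (most recent call last):
  File "<stdin>", line 7, in <module>
  File "fit.py", line 19, in fit
    return differential_evolution(f,b,maxiter=25,popsize=10,seed=0,tol=1e-4)
    return fun(*args, **kwargs)
    ret = solver.solve()
    next(self)
    ~~~~^^^^^^
    energy = self.func(parameters)
    return self.f(x, *self.args)
           ~~~~~~^^^^^^^^^^^^^^^
  File "fit.py", line 18, in f
    pts=model(*p);return sum(1-(s&m).sum()/(s|m).sum() for n,m in obs.items() for s in[sil(n,pts)])
                         ~~~^^^^^^^^^^^^^^^^^^^^^^^^^^^^^^^^^^^^^^^^^^^^^^^^^^^^^^^^^^^^^^^^^^^^^^^
  File "fit.py", line 18, in <genexpr>
    pts=model(*p);return sum(1-(s&m).sum()/(s|m).sum() for n,m in obs.items() for s in[sil(n,pts)])
                                                                                       ~~~^^^^^^^
  File "fit.py", line 7, in sil
    q=np.array([proj(n,p) for p in pts]);m=np.zeros((480*k,640*k),np.uint8)
                ~~~~^^^^^
  File "h.py", line 15, in proj
    K,R,t=P(n);q=K@(R@np.array(X,float)+t);return q[:2]/q[2]
          ~^^^
  File "h.py", line 4, in P
    i=camera_info(n);K=np.array([[i['fx'],0,i['cx']],[0,i['fy'],i['cy']],[0,0,1.]])
ValueError: time passes only in moves, steps and waits
```

```bash
sed -i 's/^import numpy.*/import numpy as np, cv2, functools/; s/^def P(n)/@functools.cache\ndef P(n)/' h.py
cat > b.py <<'E'
from fit import *
np.set_printoptions(precision=4,suppress=True)
im={n:cv2.imread(f'pics/{n}0.png') for n in('side','top')}
B=hullmask(seg(im['top'],(13,40,120),(30,160,255),(318,225,378,298)));print(B.sum()/16)
r1=fit({'top':B},lambda x,y,w:box(x,y,w,(-.045,.045),(-.03,.03),(0,.04))+box(x,y,w,(.035,.045),(-.03,.03),(.04,.062)),[(.38,.5),(.12,.24),(.2,1.1)])
print('block',r1.x,np.degrees(r1.x[2]),r1.fun)
def board(lt,ls,b):
    o={n:hullmask(seg(im[n],(4,110,60),(18,255,255),roi)) for n,roi in(('top',lt),('side',ls))}
    print([int(m.sum()/16) for m in o.values()])
    q=fit(o,lambda x,y,w:box(x,y,w,(-.006,.006),(-.024,.024),(.115,.179)),b);print('board',q.x,np.degrees(q.x[2]),q.fun)
board((232,262,282,300),(278,183,302,238),[(.34,.42),(.3,.38),(-.6,1.)])
board((376,198,420,245),(324,286,348,336),[(.4,.55),(.05,.2),(-1.57,1.57)])
E
python3 b.py
```

```text
1565.25
block [0.4135 0.1654 0.5537] 31.723671785655526 0.022999842196622988
[203, 751]
board [0.3834 0.3397 0.8716] 49.93663648913676 0.7357544975032493
[309, 861]
board [0.4862 0.0741 0.5685] 32.57402306708981 0.31180145356382516
```

Run:
```python
from fit import *
np.set_printoptions(precision=4,suppress=True)
im={n:cv2.imread(f'pics/{n}0.png') for n in('side','top')}
a,b=atz('top',(238.8,278.8),.179),atz('top',(263.8,270),.179);d=a-b;print(a,b,np.linalg.norm(d),np.degrees(np.arctan2(d[1],d[0]))-90)
for n,roi in(('top',(232,262,282,300)),('side',(278,183,302,238))):
    m=seg(im[n],(4,110,60),(18,255,255),roi);print(n,m.sum(),cv2.boundingRect(m))
    x0,y0,x1,y1=roi;m[:,:];c=im[n][y0-8:y1+8,x0-8:x1+8].copy();mm=m[y0-8:y1+8,x0-8:x1+8]
    c2=c.copy();c2[mm>0]=(255,0,255);f=6;v=np.hstack([c,c2]);v=cv2.resize(v,None,fx=f,fy=f,interpolation=0);cv2.imwrite(f'pics/s{n}.png',v);print(v.shape)
A,Bm=cv2.imread('pics/stop.png'),cv2.imread('pics/sside.png')
A=cv2.resize(A,None,fx=.55,fy=.55);Bm=cv2.resize(Bm,None,fx=.8,fy=.8)
o=np.zeros((max(A.shape[0],Bm.shape[0]),A.shape[1]+Bm.shape[1],3),np.uint8);o[:A.shape[0],:A.shape[1]]=A;o[:Bm.shape[0],A.shape[1]:]=Bm;cv2.imwrite('pics/seg.png',o);print(o.shape)
```

```text
[0.3742 0.3579 0.179 ] [0.388  0.3156 0.179 ] 0.04458175365308229 18.12826082166059
top 172 (238, 270, 27, 15)
(324, 792, 3)
side 434 (278, 188, 24, 39)
(426, 480, 3)
(341, 820, 3)
```

View pics/seg.png

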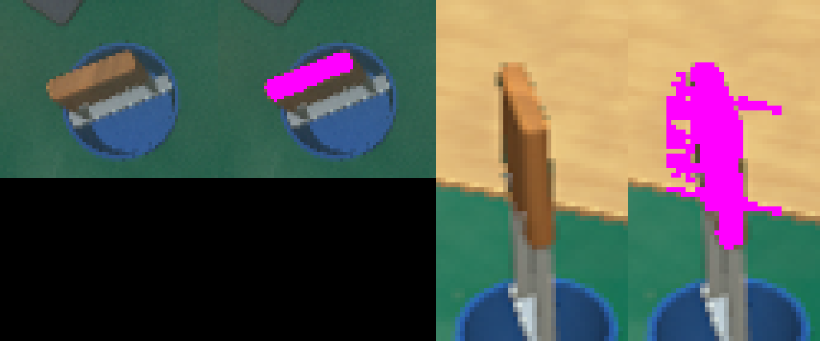

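Left is the top view: the board's top face, with the darker front face left out of the mask. Right is the side view, where the table's wood pollutes the mask. I'll tighten both.

```bash
cat > b.py <<'E'
from fit import *
np.set_printoptions(precision=4,suppress=True)
im={n:cv2.imread(f'pics/{n}0.png') for n in('side','top')}
def board(lt,ls,b):
    o={}
    for n,roi,lo in(('top',lt,(3,80,25)),('side',ls,(4,150,40))):
        m=seg(im[n],lo,(20,255,255),roi);print(m.sum(),cv2.boundingRect(m));o[n]=hullmask(m)
    for k in (o,{'top':o['top']}):
        q=fit(k,lambda x,y,w:box(x,y,w,(-.006,.006),(-.024,.024),(.115,.179)),b);print('board',q.x,np.degrees(q.x[2]),q.fun)
board((232,262,282,300),(278,183,302,238),[(.34,.42),(.3,.38),(-.3,.9)])
board((376,198,420,245),(324,286,348,336),[(.4,.55),(.05,.2),(-1.57,1.57)])
E
python3 b.py
```

```text
242 (238, 269, 27, 18)
255 (284, 189, 10, 37)
board [0.3801 0.3384 0.3112] 17.832914201851924 0.4773513770495428
board [0.3783 0.3388 0.3193] 18.292921751206347 0.21463496880795818
287 (386, 203, 28, 24)
563 (327, 286, 19, 48)
board [0.4867 0.0742 0.5387] 30.867402082621183 0.3257881841270208
board [0.4861 0.0742 0.5454] 31.247564351022334 0.10344225056788403
```

```bash
cat > go.py <<'E'
import sys,numpy as np
from scipy.spatial.transform import Rotation as R
from workcell import status
s=status.sense();T=R.from_quat(s['eef_rot']);p=s['tcp_pos']
x,y,z,yaw=map(float,sys.argv[1:5])
a=np.radians(yaw);Y=np.array([np.cos(a),np.sin(a),0]);Z=np.array([0,0,-1.]);G=R.from_matrix(np.c_[np.cross(Y,Z),Y,Z])
print('clock',s['clock'],'j',np.round(s['joint_positions'],2),'tcp',np.round(p,4),'w',s['width'])
print('t',np.round(T.inv().apply(np.array([x,y,z])-p)*1e3,1),'r',np.round((T.inv()*G).as_rotvec(degrees=True),1))
E
python3 go.py .458 .195 .25 31.7
```

```text
clock 1.1 j [-1.1   0.24  0.01  1.34 -0.    1.57] tcp [ 0.2246 -0.4467  0.2127] w 0.08519705903262176
t [ 496.8 -468.5  -37.3] r [  0.   0. -95.]
```

Emit:
carry_out([
  {"tx":200,"ty":-188,"tz":-37.3,"rz":-40},
  {"tx":200,"ty":-188,"tz":-37.3,"rz":-40},
  {"tx":200,"ty":-188,"tz":-37.3,"rz":-40},
  {"tx":200,"ty":-188,"tz":-37.3,"rz":-40},
  {"tx":496.8,"ty":-468.5,"tz":-37.3,"rz":-95},
  {"tx":496.8,"ty":-468.5,"tz":-37.3,"rz":-95},
  {"tx":496.8,"ty":-468.5,"tz":-37.3,"rz":-95},
  {"tx":496.8,"ty":-468.5,"tz":-37.3,"rz":-95},
])

```text
$.series[0]: bad value
```

```bash
python3 go.py .458 .195 .25 31.7
```

```text
clock 1.1 j [-1.1   0.24  0.01  1.34 -0.    1.57] tcp [ 0.2246 -0.4467  0.2127] w 0.08519705903262176
t [ 496.8 -468.5  -37.3] r [  0.   0. -95.]
```

Emit:
carry_out([
  {"tx":200,"ty":-188,"tz":-37,"rx":0,"ry":0,"rz":-40,"jaw":1},
  {"tx":200,"ty":-188,"tz":-37,"rx":0,"ry":0,"rz":-40,"jaw":1},
  {"tx":200,"ty":-188,"tz":-37,"rx":0,"ry":0,"rz":-40,"jaw":1},
  {"tx":200,"ty":-188,"tz":-37,"rx":0,"ry":0,"rz":-40,"jaw":1},
  {"tx":497,"ty":-468,"tz":-37,"rx":0,"ry":0,"rz":-95,"jaw":1},
  {"tx":497,"ty":-468,"tz":-37,"rx":0,"ry":0,"rz":-95,"jaw":1},
  {"tx":497,"ty":-468,"tz":-37,"rx":0,"ry":0,"rz":-95,"jaw":1},
  {"tx":497,"ty":-468,"tz":-37,"rx":0,"ry":0,"rz":-95,"jaw":1},
])

```text
clock: 1.77
tcp_pos: [0.3385, -0.1333, 0.2401]
eef_rot: [0.741, 0.671, 0.0, 0.001]
contact_force: [1.0, -0.6, 0.3]
width: 0.0854
grasp_force: 0.0
```

```bash
python3 go.py .458 .195 .25 31.7
```

```text
clock 1.7667 j [-0.38 -0.04 -0.24  1.37  0.    1.3 ] tcp [ 0.3385 -0.1333  0.2401] w 0.0853782741939432
t [338.5  86.3  -9.9] r [  0.1   0.  -37.4]
```

Emit:
carry_out([
  {"tx":310,"ty":79,"tz":0,"rx":0,"ry":0,"rz":-35,"jaw":1},
  {"tx":310,"ty":79,"tz":0,"rx":0,"ry":0,"rz":-35,"jaw":1},
  {"tx":310,"ty":79,"tz":0,"rx":0,"ry":0,"rz":-35,"jaw":1},
  {"tx":310,"ty":79,"tz":0,"rx":0,"ry":0,"rz":-35,"jaw":1},
  {"tx":310,"ty":79,"tz":0,"rx":0,"ry":0,"rz":-35,"jaw":1},
  {"tx":310,"ty":79,"tz":0,"rx":0,"ry":0,"rz":-35,"jaw":1},
  {"tx":310,"ty":79,"tz":0,"rx":0,"ry":0,"rz":-35,"jaw":1},
  {"tx":310,"ty":79,"tz":0,"rx":0,"ry":0,"rz":-35,"jaw":1},
])

```text
clock: 2.43
tcp_pos: [0.4502, 0.1685, 0.2397]
eef_rot: [0.507, 0.862, 0.001, 0.0]
contact_force: [0.3, -0.8, -0.1]
width: 0.0853
grasp_force: 0.0
```

Emit:
carry_out([
  {"tx":0,"ty":0,"tz":0,"rx":0,"ry":0,"rz":0,"jaw":1},
  {"tx":0,"ty":0,"tz":0,"rx":0,"ry":0,"rz":0,"jaw":1},
  {"tx":0,"ty":0,"tz":0,"rx":0,"ry":0,"rz":0,"jaw":1},
])

```text
clock: 2.68
tcp_pos: [0.4489, 0.1646, 0.2395]
eef_rot: [0.508, 0.862, -0.001, -0.0]
contact_force: [0.3, -0.3, -0.5]
width: 0.0852
grasp_force: 0.0
```

```bash
python3 go.py .458 .195 .12 31.7
```

```text
clock 2.6833 j [ 0.35  0.19  0.01  1.39 -0.    1.42] tcp [0.4489 0.1646 0.2395] w 0.08516983368240696
t [ 22.2  22.9 119.4] r [-0.1  0.  -2.7]
```

Emit:
carry_out([
  {"tx":22,"ty":23,"tz":30,"rx":0,"ry":0,"rz":-2.7,"jaw":1},
  {"tx":22,"ty":23,"tz":60,"rx":0,"ry":0,"rz":-2.7,"jaw":1},
  {"tx":22,"ty":23,"tz":90,"rx":0,"ry":0,"rz":-2.7,"jaw":1},
  {"tx":22,"ty":23,"tz":119,"rx":0,"ry":0,"rz":-2.7,"jaw":1},
  {"tx":22,"ty":23,"tz":119,"rx":0,"ry":0,"rz":-2.7,"jaw":1},
  {"tx":22,"ty":23,"tz":119,"rx":0,"ry":0,"rz":-2.7,"jaw":1},
])

```text
clock: 3.18
tcp_pos: [0.4574, 0.1934, 0.1201]
eef_rot: [0.488, 0.873, -0.002, -0.001]
contact_force: [0.9, 0.2, 0.6]
width: 0.0853
grasp_force: 0.0
```

```bash
python3 - <<'E'
from h import *
v=[]
for n,(x0,y0) in(('side',(230,220)),('top',(270,160))):
    im=camera(n)[:,:,::-1];v.append(cv2.resize(im[y0:y0+150,x0:x0+130],None,fx=3,fy=3,interpolation=2))
cv2.imwrite('pics/appr.png',np.hstack(v))
E
python3 go.py .458 .195 .077 31.7
```

```text
clock 3.2833 j [ 0.4   0.3  -0.16  1.11 -0.    1.42] tcp [0.4601 0.195  0.1228] w 0.0851969558199655
t [ 1.2 -1.9 45.8] r [ 0.2  0.  -0.1]
```

View pics/appr.png

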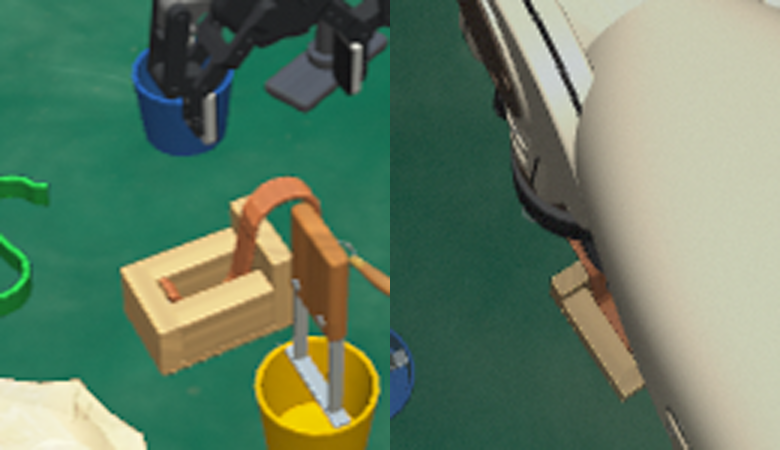

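The open pads, at (208,115) and (352,65) in the side crop, straddle the arch centred at about (280,190). I'll descend.

Emit:
carry_out([
  {"tx":1,"ty":-2,"tz":15,"rx":0,"ry":0,"rz":0,"jaw":1},
  {"tx":1,"ty":-2,"tz":30,"rx":0,"ry":0,"rz":0,"jaw":1},
  {"tx":1,"ty":-2,"tz":45,"rx":0,"ry":0,"rz":0,"jaw":1},
  {"tx":1,"ty":-2,"tz":45,"rx":0,"ry":0,"rz":0,"jaw":1},
  {"tx":1,"ty":-2,"tz":45,"rx":0,"ry":0,"rz":0,"jaw":0.5},
  {"tx":1,"ty":-2,"tz":45,"rx":0,"ry":0,"rz":0,"jaw":0.4},
  {"tx":1,"ty":-2,"tz":45,"rx":0,"ry":0,"rz":0,"jaw":0.4},
  {"tx":1,"ty":-2,"tz":45,"rx":0,"ry":0,"rz":0,"jaw":0.4},
])

```text
clock: 3.95
tcp_pos: [0.4577, 0.1955, 0.0772]
eef_rot: [0.487, 0.873, 0.001, 0.001]
contact_force: [-0.5, -0.1, 0.1]
width: 0.0388
grasp_force: 0.0
```

Emit:
carry_out([
  {"tx":0,"ty":0,"tz":0,"rx":0,"ry":0,"rz":0,"jaw":0.4},
  {"tx":0,"ty":0,"tz":0,"rx":0,"ry":0,"rz":0,"jaw":0.4},
  {"tx":0,"ty":0,"tz":0,"rx":0,"ry":0,"rz":0,"jaw":0.4},
  {"tx":0,"ty":0,"tz":0,"rx":0,"ry":0,"rz":0,"jaw":0.4},
])

```text
clock: 4.28
tcp_pos: [0.4566, 0.1952, 0.0758]
eef_rot: [0.487, 0.873, 0.0, 0.0]
contact_force: [-0.5, 0.7, 0.1]
width: 0.0342
grasp_force: 0.0
```

```bash
python3 go.py .458 .195 .17 31.7
```

```text
clock 4.2833 j [ 0.4   0.34 -0.24  0.99  0.    1.42] tcp [0.4566 0.1952 0.0758] w 0.034192788971631326
t [ -0.9   1.1 -94.2] r [ 0. -0. -0.]
```

Run:
```python
from h import *
v=[]
for n,(x0,y0) in(('side',(230,220)),('top',(270,160))):
    im=camera(n)[:,:,::-1];v.append(cv2.resize(im[y0:y0+150,x0:x0+130],None,fx=3,fy=3,interpolation=2))
    print(n,proj(n,[.4566,.1952,.0758]),[(np.round(o['at'],1),round(o['conf'],2)) for o in place_of(n,'hook_top')])
cv2.imwrite('pics/g1.png',np.hstack(v))
```

```text
side [321.55384654 287.09240822] [(array([420.9, 345.4]), 0.88), (array([223.2, 313.7]), 0.82)]
top [332.20260894 240.24236191] [(array([342.1, 336.1]), 0.64)]
```

View pics/g1.png

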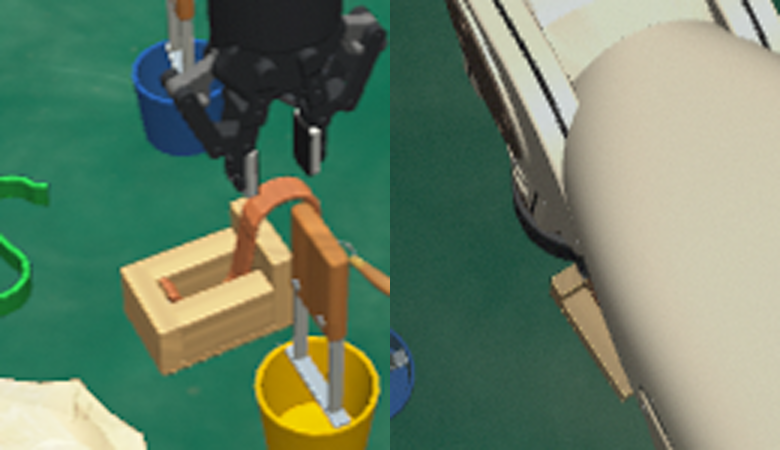

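The fingers closed without gripping, with the tips at about (312,283) and (335,277) in side, behind or above the arch. I'll check the projections for an offset.

Run:
```python
from h import *
np.set_printoptions(precision=4,suppress=True)
print('crown',proj('side',[.4578,.1959,.095]),proj('top',[.4578,.1959,.095]))
e=np.array([.851,.526,0])
for z in(.059,.065,.07,.08,.09): print('tip exp',z,[proj('side',np.array([.4566,.1952,z])+s*e*.017) for s in(-1,1)])
print('open exp',[proj('side',np.array([.4601,.195,.119])+s*e*.0425) for s in(-1,1)],'seen (299,267),(347,251)')
for z in(.06,.07,.08): print(z,atz('side',(323.5,280),z))
c=[box for box in[(x,y,z) for x in(-.045,.045) for y in(-.03,.03) for z in(0,.04)]]
for b in c:
    w=np.array([.4135,.1654,0])+b[0]*e+b[1]*np.array([-.526,.851,0])+np.array([0,0,b[2]]);print(b,proj('side',w),proj('top',w))
```

```text
crown [322.1945 279.3494] [331.9961 237.6921]
tip exp 0.059 [array([313.3907, 296.6008]), array([329.7062, 290.4556])]
tip exp 0.065 [array([313.3441, 294.3228]), array([329.7219, 288.1811])]
tip exp 0.07 [array([313.3049, 292.4111]), array([329.7351, 286.2724])]
tip exp 0.08 [array([313.2259, 288.5507]), array([329.7617, 282.4186])]
tip exp 0.09 [array([313.1459, 284.6402]), array([329.7886, 278.5154])]
open exp [array([301.8844, 277.8596]), array([344.2503, 262.5971])] seen (299,267),(347,251)
0.06 [0.4576 0.23   0.06  ]
0.07 [0.4583 0.2198 0.07  ]
0.08 [0.4591 0.2096 0.08  ]
(-0.045, -0.03, 0) [282.4602 345.6065] [370.8031 277.5111]
(-0.045, -0.03, 0.04) [281.3208 331.1822] [372.7062 275.1303]
(-0.045, 0.03, 0) [269.4072 323.3271] [346.6115 293.5344]
(-0.045, 0.03, 0.04) [267.9818 308.9119] [347.5549 291.7814]
(0.045, -0.03, 0) [326.2881 327.9513] [346.5268 241.648 ]
(0.045, -0.03, 0.04) [326.3068 313.5294] [347.4467 237.8902]
(0.045, 0.03, 0) [311.9684 306.9961] [322.515 257.208]
(0.045, 0.03, 0.04) [311.6339 292.6155] [322.4897 254.041 ]
```

Emit:
carry_out([
  {"tx":0,"ty":0,"tz":0,"rx":0,"ry":0,"rz":0,"jaw":0.9},
  {"tx":0,"ty":0,"tz":0,"rx":0,"ry":0,"rz":0,"jaw":0.9},
  {"tx":0,"ty":0,"tz":0,"rx":0,"ry":0,"rz":0,"jaw":0.9},
  {"tx":0,"ty":0,"tz":0,"rx":0,"ry":0,"rz":0,"jaw":0.9},
  {"tx":0,"ty":0,"tz":7,"rx":0,"ry":0,"rz":0,"jaw":0.9},
  {"tx":0,"ty":0,"tz":13,"rx":0,"ry":0,"rz":0,"jaw":0.9},
  {"tx":0,"ty":0,"tz":13,"rx":0,"ry":0,"rz":0,"jaw":0.9},
  {"tx":0,"ty":0,"tz":13,"rx":0,"ry":0,"rz":0,"jaw":0.5},
])

```text
clock: 5.15
tcp_pos: [0.4559, 0.1948, 0.0619]
eef_rot: [0.487, 0.873, -0.001, -0.001]
contact_force: [0.0, 0.3, -0.5]
width: 0.0664
grasp_force: 0.0
```

Emit:
carry_out([
  {"tx":0,"ty":0,"tz":0,"rx":0,"ry":0,"rz":0,"jaw":0.4},
  {"tx":0,"ty":0,"tz":0,"rx":0,"ry":0,"rz":0,"jaw":0.4},
  {"tx":0,"ty":0,"tz":0,"rx":0,"ry":0,"rz":0,"jaw":0.4},
  {"tx":0,"ty":0,"tz":0,"rx":0,"ry":0,"rz":0,"jaw":0.4},
  {"tx":0,"ty":0,"tz":0,"rx":0,"ry":0,"rz":0,"jaw":0.4},
])

```text
clock: 5.57
tcp_pos: [0.4568, 0.1952, 0.0629]
eef_rot: [0.487, 0.873, 0.0, 0.0]
contact_force: [0.9, 0.8, 0.6]
width: 0.0345
grasp_force: 11.5
```

Run:
```python
from h import *
im=camera('side')[:,:,::-1];cv2.imwrite('pics/g2.png',cv2.resize(im[230:330,260:390],None,fx=6,fy=6,interpolation=2))
s=status.sense();print(s['tcp_pos'],s['width'],s['grasp_force'])
```

```text
[0.45678916 0.19523002 0.06291263] 0.0346401127468334 11.519303396344185
```

View pics/g2.png

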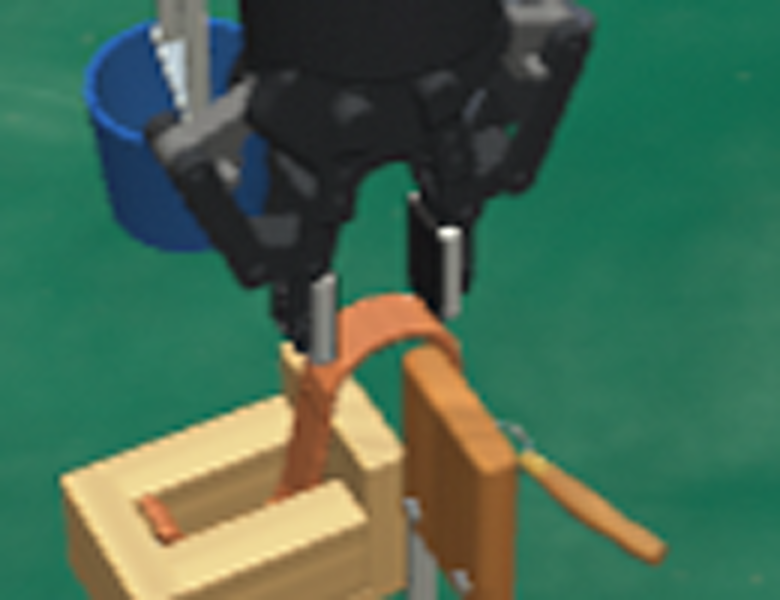

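The pads only nip the arch near its crown, so the fingertips really sit about 24 mm higher than the TCP figures imply. I'll reopen, go 20 mm lower and watch the force.

Emit:
carry_out([
  {"tx":0,"ty":0,"tz":0,"rx":0,"ry":0,"rz":0,"jaw":0.9},
  {"tx":0,"ty":0,"tz":0,"rx":0,"ry":0,"rz":0,"jaw":0.9},
  {"tx":0,"ty":0,"tz":0,"rx":0,"ry":0,"rz":0,"jaw":0.9},
  {"tx":0,"ty":0,"tz":0,"rx":0,"ry":0,"rz":0,"jaw":0.9},
  {"tx":0,"ty":0,"tz":4,"rx":0,"ry":0,"rz":0,"jaw":0.9},
  {"tx":0,"ty":0,"tz":8,"rx":0,"ry":0,"rz":0,"jaw":0.9},
  {"tx":0,"ty":0,"tz":11,"rx":0,"ry":0,"rz":0,"jaw":0.9},
  {"tx":0,"ty":0,"tz":11,"rx":0,"ry":0,"rz":0,"jaw":0.9},
])

```text
clock: 6.28
tcp_pos: [0.4558, 0.1948, 0.0507]
eef_rot: [0.487, 0.873, -0.001, -0.001]
contact_force: [0.1, -0.7, -0.8]
width: 0.077
grasp_force: 0.0
```

Emit:
carry_out([
  {"tx":0,"ty":0,"tz":3,"rx":0,"ry":0,"rz":0,"jaw":0.9},
  {"tx":0,"ty":0,"tz":6,"rx":0,"ry":0,"rz":0,"jaw":0.9},
  {"tx":0,"ty":0,"tz":9,"rx":0,"ry":0,"rz":0,"jaw":0.9},
  {"tx":0,"ty":0,"tz":9,"rx":0,"ry":0,"rz":0,"jaw":0.9},
  {"tx":0,"ty":0,"tz":9,"rx":0,"ry":0,"rz":0,"jaw":0.9},
])

```text
clock: 6.7
tcp_pos: [0.4564, 0.195, 0.0424]
eef_rot: [0.487, 0.873, -0.0, -0.0]
contact_force: [0.6, -0.4, 0.3]
width: 0.0771
grasp_force: 0.0
```

Emit:
carry_out([
  {"tx":0,"ty":0,"tz":0,"rx":0,"ry":0,"rz":0,"jaw":0.5},
  {"tx":0,"ty":0,"tz":0,"rx":0,"ry":0,"rz":0,"jaw":0.4},
  {"tx":0,"ty":0,"tz":0,"rx":0,"ry":0,"rz":0,"jaw":0.4},
  {"tx":0,"ty":0,"tz":0,"rx":0,"ry":0,"rz":0,"jaw":0.4},
  {"tx":0,"ty":0,"tz":0,"rx":0,"ry":0,"rz":0,"jaw":0.4},
  {"tx":0,"ty":0,"tz":0,"rx":0,"ry":0,"rz":0,"jaw":0.4},
])

```text
clock: 7.2
tcp_pos: [0.4568, 0.1952, 0.0432]
eef_rot: [0.487, 0.873, 0.0, 0.0]
contact_force: [-0.5, -0.6, 5.0]
width: 0.0454
grasp_force: 61.0
```

```bash
python3 - <<'E'
from h import *
im=camera('side')[:,:,::-1];cv2.imwrite('pics/g3.png',cv2.resize(im[230:330,260:390],None,fx=6,fy=6,interpolation=2))
E
python3 go.py .46 .195 .135 31.7
```

```text
clock 7.25 j [ 0.4   0.38 -0.28  0.91 -0.    1.42] tcp [0.4567 0.1951 0.0432] w 0.045850393450840285
t [ -1.9   2.8 -91.8] r [ 0.  0. -0.]
```

View pics/g3.png

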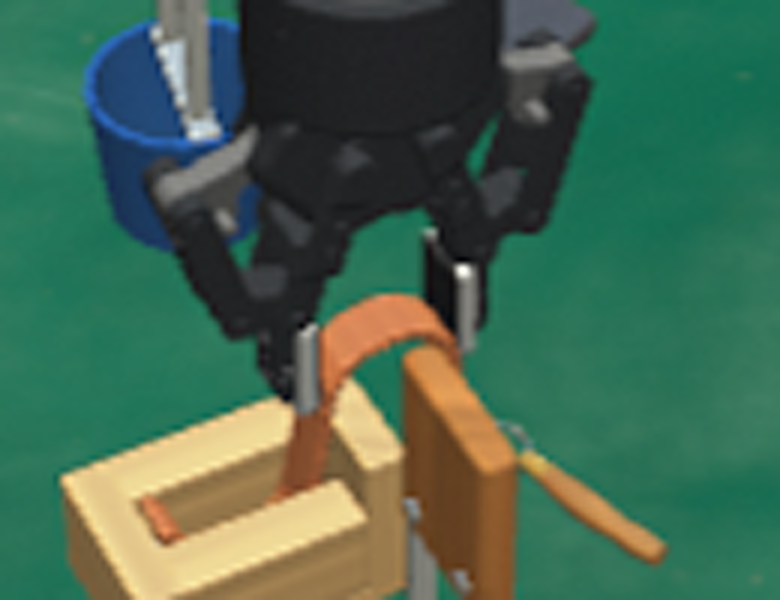

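The grip is on, but still about 15 mm high on the arch (width 45.8 mm against 48). I'll regrasp lower.

Emit:
carry_out([
  {"tx":0,"ty":0,"tz":0,"rx":0,"ry":0,"rz":0,"jaw":0.8},
  {"tx":0,"ty":0,"tz":0,"rx":0,"ry":0,"rz":0,"jaw":0.8},
  {"tx":0,"ty":0,"tz":0,"rx":0,"ry":0,"rz":0,"jaw":0.8},
  {"tx":0,"ty":0,"tz":4,"rx":0,"ry":0,"rz":0,"jaw":0.8},
  {"tx":0,"ty":0,"tz":8,"rx":0,"ry":0,"rz":0,"jaw":0.8},
  {"tx":0,"ty":0,"tz":12,"rx":0,"ry":0,"rz":0,"jaw":0.8},
  {"tx":0,"ty":0,"tz":15,"rx":0,"ry":0,"rz":0,"jaw":0.8},
  {"tx":0,"ty":0,"tz":15,"rx":0,"ry":0,"rz":0,"jaw":0.8},
])

```text
clock: 7.92
tcp_pos: [0.4558, 0.1948, 0.0266]
eef_rot: [0.487, 0.873, -0.001, -0.001]
contact_force: [0.1, -0.5, -0.2]
width: 0.0683
grasp_force: 0.0
```

Emit:
carry_out([
  {"tx":0,"ty":0,"tz":0,"rx":0,"ry":0,"rz":0,"jaw":0.5},
  {"tx":0,"ty":0,"tz":0,"rx":0,"ry":0,"rz":0,"jaw":0.4},
  {"tx":0,"ty":0,"tz":0,"rx":0,"ry":0,"rz":0,"jaw":0.4},
  {"tx":0,"ty":0,"tz":0,"rx":0,"ry":0,"rz":0,"jaw":0.4},
  {"tx":0,"ty":0,"tz":0,"rx":0,"ry":0,"rz":0,"jaw":0.4},
  {"tx":0,"ty":0,"tz":0,"rx":0,"ry":0,"rz":0,"jaw":0.4},
])

```text
clock: 8.42
tcp_pos: [0.4565, 0.1951, 0.0279]
eef_rot: [0.487, 0.873, -0.0, 0.0]
contact_force: [-0.5, -0.8, 2.8]
width: 0.05
grasp_force: 60.8
```

Firm grip at 50 mm and 61 N. Lifting straight up.

Emit:
carry_out([
  {"tx":0,"ty":0,"tz":-10,"rx":0,"ry":0,"rz":0,"jaw":0.4},
  {"tx":0,"ty":0,"tz":-25,"rx":0,"ry":0,"rz":0,"jaw":0.4},
  {"tx":0,"ty":0,"tz":-45,"rx":0,"ry":0,"rz":0,"jaw":0.4},
  {"tx":0,"ty":0,"tz":-65,"rx":0,"ry":0,"rz":0,"jaw":0.4},
  {"tx":0,"ty":0,"tz":-85,"rx":0,"ry":0,"rz":0,"jaw":0.4},
  {"tx":0,"ty":0,"tz":-110,"rx":0,"ry":0,"rz":0,"jaw":0.4},
  {"tx":0,"ty":0,"tz":-140,"rx":0,"ry":0,"rz":0,"jaw":0.4},
  {"tx":0,"ty":0,"tz":-140,"rx":0,"ry":0,"rz":0,"jaw":0.4},
])

```text
clock: 9.08
tcp_pos: [0.4603, 0.1967, 0.1742]
eef_rot: [0.487, 0.873, 0.005, 0.004]
contact_force: [1.3, 0.5, -0.9]
width: 0.0496
grasp_force: 61.3
```

Emit:
carry_out([
  {"tx":0,"ty":0,"tz":-60,"rx":0,"ry":0,"rz":0,"jaw":0.4},
  {"tx":0,"ty":0,"tz":-100,"rx":0,"ry":0,"rz":0,"jaw":0.4},
  {"tx":0,"ty":0,"tz":-100,"rx":0,"ry":0,"rz":0,"jaw":0.4},
  {"tx":0,"ty":0,"tz":-100,"rx":0,"ry":0,"rz":0,"jaw":0.4},
  {"tx":0,"ty":0,"tz":-100,"rx":0,"ry":0,"rz":0,"jaw":0.4},
])

```text
clock: 9.5
tcp_pos: [0.4573, 0.1954, 0.2687]
eef_rot: [0.487, 0.873, 0.001, 0.001]
contact_force: [0.1, -0.3, -1.1]
width: 0.05
grasp_force: 61.6
```

Run:
```python
from h import *
np.set_printoptions(precision=4,suppress=True)
for n in('side','top'):
    im=camera(n);cv2.imwrite(f'pics/lift_{n}.png',im[:,:,::-1])
    for l in('hook_top','hook_curl'):
        print(n,l,[(np.round(o['at'],1),round(o['conf'],2)) for o in place_of(n,l)])
s=status.sense();X=s['tcp_pos'];print(s['clock'],X,s['width'],s['grasp_force'],s['contact_force'])
for d in(0,.02,.04):print(d,proj('side',X+[0,0,d]))
```

```text
side hook_top [(array([228.3, 311.5]), 0.87), (array([322.5, 181.7]), 0.82), (array([418.2, 345.3]), 0.77), (array([337.9, 368.9]), 0.27)]
side hook_curl [(array([295.7, 219.8]), 0.85), (array([223.9, 284.9]), 0.59)]
top hook_top [(array([342.2, 333.1]), 0.49)]
top hook_curl [(array([302.9, 345.2]), 0.77), (array([354.5, 250.8]), 0.46)]
9.8 [0.4559 0.1948 0.2662] 0.04952855486959952 61.55653651803732 [ 0.0138  0.5823 -0.5395]
0 [320.5347 203.5057]
0.02 [320.4605 193.3465]
0.04 [320.3841 182.8827]
```

View pics/lift_side.png

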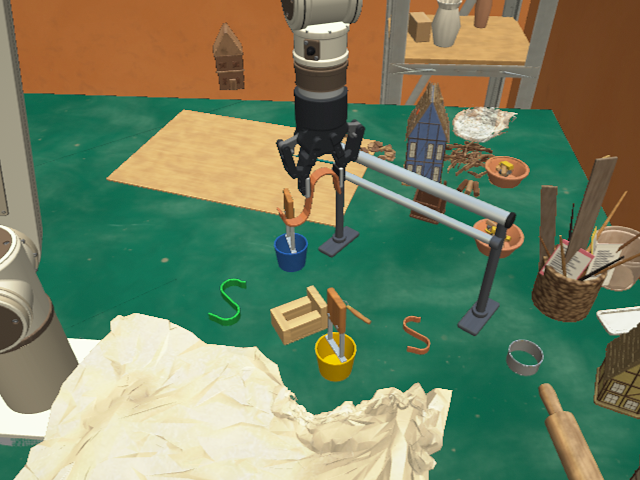

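The hook is out of the block and held, with its top at about (322,182) and its curl at (296,220) in side. Next I'll measure the rail and stop bar axes precisely by intersecting the two view planes.

Run:
```python
from h import *
np.set_printoptions(precision=4,suppress=True)
im={n:cv2.imread(f'pics/{n}0.png') for n in('side','top')}
def bar(n,p):
    h=cv2.cvtColor(im[n],cv2.COLOR_BGR2HSV);m=((h[...,1]<75)&(h[...,2]>95)).astype(np.uint8)
    _,l,st,c=cv2.connectedComponentsWithStats(m,connectivity=4);k=l[p[1],p[0]]
    q=np.argwhere(l==k)[:,::-1].astype(np.float32);R=cv2.minAreaRect(q)
    v=cv2.fitLine(q,cv2.DIST_HUBER,0,.01,.01).ravel();s=(q-v[2:])@v[:2]
    a,b=v[2:]+v[:2]*s.min(),v[2:]+v[:2]*s.max();print(n,len(q),R,a,b);return a,b
for name,ps,pt in(('rail',(419,179),(262,132)),('stop',(415,205),(265,150))):
    L=[]
    for n,p in(('side',ps),('top',pt)):
        a,b=bar(n,p);c,d=ray(n,a);_,e=ray(n,b);N=np.cross(d,e);N/=np.linalg.norm(N);L.append((N,N@c))
        if n=='top': ends=(c,d,e)
    u=np.cross(L[0][0],L[1][0]);u/=np.linalg.norm(u)
    for t in(a,b):pass
    M=np.array([L[0][0],L[1][0],u]);x=np.linalg.solve(M,[L[0][1],L[1][1],u@[.617,.31,.24]])
    print(name,'pt',x,'dir',u,'yaw',np.degrees(np.arctan2(u[1],u[0])))
t=tri((295.7,219.8),(354.5,250.8));print('curl',t,'hook_top@.309',atz('side',(322.5,181.7),.309))
```

```text
side 2436 ((424.4721984863281, 174.6501922607422), (186.6543731689453, 28.333446502685547), 23.72502899169922) [335.6173 144.9033] [507.5647 217.7484]
top 2832 ((260.7537841796875, 132.8081512451172), (13.869857788085938, 207.18719482421875), 36.71931838989258) [198.8161 215.8439] [322.6222  49.7184]
rail pt [0.6148 0.3069 0.2466] dir [-0.815   0.5795  0.0036] yaw 144.58385587144693
side 1447 ((417.68524169921875, 207.3623046875), (176.1884765625, 9.8486909866333), 23.629379272460938) [337.3573 171.1939] [498.4138 242.5787]
top 1594 ((269.6054992675781, 146.8107147216797), (9.031736373901367, 181.01104736328125), 36.25383758544922) [216.1361 219.8326] [323.1266  73.8256]
stop pt [0.6083 0.2975 0.1997] dir [-0.8149  0.5796 -0.0048] yaw 144.57758041801875
curl (array([0.4115, 0.1665, 0.2506]), np.float64(0.013875888647621522)) hook_top@.309 [0.4592 0.1942 0.309 ]
```

```bash
python3 go.py .6135 .307 .262 54.6
```

```text
clock 9.8 j [0.4  0.22 0.11 1.47 0.   1.42] tcp [0.4559 0.1948 0.2662] w 0.04952855486959952
t [ 12.6 193.1   3.6] r [ -0.2  -0.1 -22.9]
```

Emit:
carry_out([
  {"tx":2,"ty":20,"tz":0,"rx":0,"ry":0,"rz":-4,"jaw":0.4},
  {"tx":4,"ty":45,"tz":0,"rx":0,"ry":0,"rz":-8,"jaw":0.4},
  {"tx":6,"ty":75,"tz":0,"rx":0,"ry":0,"rz":-13,"jaw":0.4},
  {"tx":8,"ty":105,"tz":0,"rx":0,"ry":0,"rz":-18,"jaw":0.4},
  {"tx":10,"ty":135,"tz":0,"rx":0,"ry":0,"rz":-23,"jaw":0.4},
  {"tx":12,"ty":165,"tz":0,"rx":0,"ry":0,"rz":-23,"jaw":0.4},
  {"tx":12.6,"ty":185,"tz":0,"rx":0,"ry":0,"rz":-23,"jaw":0.4},
  {"tx":12.6,"ty":193,"tz":0,"rx":0,"ry":0,"rz":-23,"jaw":0.4},
])

```text
clock: 10.47
tcp_pos: [0.6156, 0.3087, 0.2644]
eef_rot: [0.303, 0.953, -0.001, -0.001]
contact_force: [-0.4, -0.6, -1.9]
width: 0.0497
grasp_force: 61.6
```

Emit:
carry_out([
  {"tx":0,"ty":0,"tz":0,"rx":0,"ry":0,"rz":0,"jaw":0.4},
  {"tx":0,"ty":0,"tz":0,"rx":0,"ry":0,"rz":0,"jaw":0.4},
  {"tx":0,"ty":0,"tz":0,"rx":0,"ry":0,"rz":0,"jaw":0.4},
])

```text
clock: 10.72
tcp_pos: [0.6136, 0.3068, 0.2671]
eef_rot: [0.303, 0.953, -0.001, -0.001]
contact_force: [0.1, 0.2, -0.4]
width: 0.0494
grasp_force: 61.6
```

```bash
python3 - <<'E'
from h import *
np.set_printoptions(precision=4,suppress=True)
O={}
for n in('side','top'):
    im=camera(n);cv2.imwrite(f'pics/rail_{n}.png',im[:,:,::-1])
    for l in('hook_top','hook_curl'):
        o=[(np.round(o['at'],1),round(o['conf'],2)) for o in place_of(n,l)];print(n,l,o)
s=status.sense();X=s['tcp_pos'];print(s['clock'],X,s['eef_rot'],s['width'],s['contact_force'])
print('exp',proj('side',X+[0.001,0,.042]),proj('top',X+[0.001,0,.042]))
E
python3 go.py .6135 .307 .262 54.6
```

```text
side hook_top [(array([225.8, 312.2]), 0.79), (array([418.3, 146.2]), 0.76), (array([419.3, 345. ]), 0.74)]
side hook_curl [(array([400.8, 192.3]), 0.58), (array([405., 321.]), 0.58), (array([226.1, 287.9]), 0.57), (array([415.8, 179.6]), 0.47)]
top hook_top []
top hook_curl []
11.0167 [0.6139 0.3069 0.2686] [0.3034 0.9529 0.0003 0.0003] 0.04961795502809985 [ 0.2024 -0.0215 -2.4929]
exp [419.0504 147.0497] [258.8941 111.2949]
clock 11.0167 j [0.46 0.65 0.78 1.7  0.   1.08] tcp [0.6139 0.3069 0.2686] w 0.04961795502809985
t [ 0.4 -0.2  6.6] r [0.  0.  0.1]
```

Run:
```python
from h import *
np.set_printoptions(precision=4,suppress=True)
ex=np.array([np.cos(np.radians(54.58)),np.sin(np.radians(54.58)),0]);uy=np.array([-ex[1],ex[0],0])
# predicted silhouettes for across=.607 and measured edges via saturation profile
for n,f in(('side','side0'),('top','top0')):
    h=cv2.cvtColor(cv2.imread(f'pics/{f}.png'),cv2.COLOR_BGR2HSV).astype(np.float32)
    for name,z,ac,R in(('rail',.24,.607,.012),('stop',.195,.595,.008)):
        for al in(-.12,-.05,.03,.1):
            X=ac*ex+(-.3234+al)*uy+[0,0,z];p=proj(n,X);d=proj(n,X+.01*uy)-p;d/=np.linalg.norm(d);w=np.array([-d[1],d[0]])
            if n=='top' and w[1]<0 or n=='side' and w[1]<0:w=-w
            t=np.arange(-16,16.1,.5);q=p+t[:,None]*w
            S=cv2.remap(h,q[:,0].astype(np.float32)[None],q[:,1].astype(np.float32)[None],1)[0]
            g=(S[:,1]<90);i=32
            js=np.where(g[12:53])[0]+12
            # run containing/nearest to centre
            runs=np.split(js,np.where(np.diff(js)>1)[0]+1);k=min(runs,key=lambda r:abs(r.mean()-i) if len(r)>6 else 99)
            mid=(t[k[0]]+t[k[-1]])/2
            sc=np.dot(proj(n,X+.001*ex)-p,w);c,dd=ray(n,X*0+p) if 0 else (0,0)
            pw=np.linalg.norm(proj(n,X+.001*np.array([0,0,1]))-p)
            print(n,name,al,'edges',t[k[0]],t[k[-1]],'mid',mid,'across err mm %.1f'%(mid/sc))
```

```text
side rail -0.12 edges -8.5 5.5 mid -1.5 across err mm 4.1
side rail -0.05 edges -9.5 5.5 mid -2.0 across err mm 5.7
side rail 0.03 edges -10.0 5.5 mid -2.25 across err mm 6.6
side rail 0.1 edges -8.0 5.0 mid -1.5 across err mm 4.6
side stop -0.12 edges -6.0 3.0 mid -1.5 across err mm 4.0
side stop -0.05 edges -6.5 3.0 mid -1.75 across err mm 4.8
side stop 0.03 edges -5.5 3.0 mid -1.25 across err mm 3.6
side stop 0.1 edges -5.5 3.0 mid -1.25 across err mm 3.7
top rail -0.12 edges -7.5 6.5 mid -0.5 across err mm 0.9
top rail -0.05 edges -7.5 7.0 mid -0.25 across err mm 0.4
top rail 0.03 edges -7.5 6.5 mid -0.5 across err mm 0.9
top rail 0.1 edges -7.5 6.5 mid -0.5 across err mm 0.8
top stop -0.12 edges -5.5 4.5 mid -0.5 across err mm 0.9
top stop -0.05 edges -5.5 4.5 mid -0.5 across err mm 0.9
top stop 0.03 edges -5.0 4.0 mid -0.5 across err mm 0.9
top stop 0.1 edges -5.0 4.0 mid -0.5 across err mm 0.9
```

Emit:
carry_out([
  {"tx":0,"ty":2,"tz":10,"rx":0,"ry":0,"rz":0,"jaw":0.4},
  {"tx":0,"ty":2,"tz":18,"rx":0,"ry":0,"rz":0,"jaw":0.4},
  {"tx":0,"ty":2,"tz":26,"rx":0,"ry":0,"rz":0,"jaw":0.4},
  {"tx":0,"ty":2,"tz":34,"rx":0,"ry":0,"rz":0,"jaw":0.4},
  {"tx":0,"ty":2,"tz":42,"rx":0,"ry":0,"rz":0,"jaw":0.4},
  {"tx":0,"ty":2,"tz":48,"rx":0,"ry":0,"rz":0,"jaw":0.4},
  {"tx":0,"ty":2,"tz":48,"rx":0,"ry":0,"rz":0,"jaw":0.4},
])

```text
clock: 11.6
tcp_pos: [0.6145, 0.3085, 0.2175]
eef_rot: [0.303, 0.953, -0.001, -0.001]
contact_force: [-0.8, -0.1, -1.4]
width: 0.0497
grasp_force: 61.6
```

```bash
python3 go.py .615 .308 .1935 54.6
```

```text
clock 11.6 j [0.47 0.65 0.64 1.57 0.   1.08] tcp [0.6145 0.3085 0.2175] w 0.049707660714474904
t [-0.7 -0.  24. ] r [-0.2 -0.1  0.1]
```

Emit:
carry_out([
  {"tx":0,"ty":0,"tz":6,"rx":0,"ry":0,"rz":0,"jaw":0.4},
  {"tx":0,"ty":0,"tz":12,"rx":0,"ry":0,"rz":0,"jaw":0.4},
  {"tx":0,"ty":0,"tz":17,"rx":0,"ry":0,"rz":0,"jaw":0.4},
  {"tx":0,"ty":0,"tz":20,"rx":0,"ry":0,"rz":0,"jaw":0.4},
  {"tx":0,"ty":0,"tz":20,"rx":0,"ry":0,"rz":0,"jaw":0.4},
  {"tx":0,"ty":0,"tz":20,"rx":0,"ry":0,"rz":0,"jaw":0.4},
])

```text
clock: 12.1
tcp_pos: [0.6153, 0.3088, 0.1995]
eef_rot: [0.303, 0.953, -0.0, -0.0]
contact_force: [-0.2, 0.2, -1.4]
width: 0.0496
grasp_force: 61.6
```

Emit:
carry_out([
  {"tx":0,"ty":0,"tz":2,"rx":0,"ry":0,"rz":0,"jaw":0.4},
  {"tx":0,"ty":0,"tz":4,"rx":0,"ry":0,"rz":0,"jaw":0.4},
  {"tx":0,"ty":0,"tz":4,"rx":0,"ry":0,"rz":0,"jaw":0.4},
  {"tx":0,"ty":0,"tz":4,"rx":0,"ry":0,"rz":0,"jaw":0.4},
])

```text
clock: 12.43
tcp_pos: [0.6153, 0.3088, 0.1957]
eef_rot: [0.303, 0.953, -0.0, -0.0]
contact_force: [-0.1, 0.3, -0.9]
width: 0.0497
grasp_force: 61.6
```

Emit:
carry_out([
  {"tx":0,"ty":0,"tz":2,"rx":0,"ry":0,"rz":0,"jaw":0.4},
  {"tx":0,"ty":0,"tz":4,"rx":0,"ry":0,"rz":0,"jaw":0.4},
  {"tx":0,"ty":0,"tz":4,"rx":0,"ry":0,"rz":0,"jaw":0.4},
  {"tx":0,"ty":0,"tz":4,"rx":0,"ry":0,"rz":0,"jaw":0.4},
])

```text
clock: 12.77
tcp_pos: [0.6159, 0.309, 0.1937]
eef_rot: [0.303, 0.953, 0.001, 0.001]
contact_force: [-1.9, -0.8, 5.8]
width: 0.0492
grasp_force: 62.8
```

Emit:
carry_out([
  {"tx":0,"ty":0,"tz":1,"rx":0,"ry":0,"rz":0,"jaw":0.4},
  {"tx":0,"ty":0,"tz":2,"rx":0,"ry":0,"rz":0,"jaw":0.4},
  {"tx":0,"ty":0,"tz":2,"rx":0,"ry":0,"rz":0,"jaw":0.4},
  {"tx":0,"ty":0,"tz":2,"rx":0,"ry":0,"rz":0,"jaw":0.4},
])

```text
clock: 13.1
tcp_pos: [0.6161, 0.309, 0.1936]
eef_rot: [0.303, 0.953, 0.002, 0.002]
contact_force: [-2.9, -1.8, 11.2]
width: 0.0495
grasp_force: 63.8
```

The crown is resting on the rail (11 N, at the expected height). Easing off and releasing.

Emit:
carry_out([
  {"tx":0,"ty":0,"tz":-3,"rx":0,"ry":0,"rz":0,"jaw":0.4},
  {"tx":0,"ty":0,"tz":-3,"rx":0,"ry":0,"rz":0,"jaw":0.65},
  {"tx":0,"ty":0,"tz":-3,"rx":0,"ry":0,"rz":0,"jaw":0.7},
  {"tx":0,"ty":0,"tz":-3,"rx":0,"ry":0,"rz":0,"jaw":0.8},
  {"tx":0,"ty":0,"tz":-3,"rx":0,"ry":0,"rz":0,"jaw":0.9},
  {"tx":0,"ty":0,"tz":-3,"rx":0,"ry":0,"rz":0,"jaw":1},
  {"tx":0,"ty":0,"tz":-3,"rx":0,"ry":0,"rz":0,"jaw":1},
  {"tx":0,"ty":0,"tz":-3,"rx":0,"ry":0,"rz":0,"jaw":1},
])

```text
clock: 13.77
tcp_pos: [0.6153, 0.3088, 0.1924]
eef_rot: [0.303, 0.953, -0.0, -0.0]
contact_force: [-0.5, -0.8, -0.1]
width: 0.0853
grasp_force: 0.0
```

Emit:
carry_out([
  {"tx":0,"ty":0,"tz":-8,"rx":0,"ry":0,"rz":0,"jaw":1},
  {"tx":0,"ty":0,"tz":-20,"rx":0,"ry":0,"rz":0,"jaw":1},
  {"tx":0,"ty":0,"tz":-35,"rx":0,"ry":0,"rz":0,"jaw":1},
  {"tx":0,"ty":0,"tz":-55,"rx":0,"ry":0,"rz":0,"jaw":1},
  {"tx":0,"ty":0,"tz":-80,"rx":0,"ry":0,"rz":0,"jaw":1},
  {"tx":0,"ty":0,"tz":-80,"rx":0,"ry":0,"rz":0,"jaw":1},
  {"tx":0,"ty":0,"tz":-80,"rx":0,"ry":0,"rz":0,"jaw":1},
])

```text
clock: 14.35
tcp_pos: [0.6164, 0.3094, 0.2756]
eef_rot: [0.303, 0.953, 0.002, 0.002]
contact_force: [-0.2, 0.4, -0.4]
width: 0.0853
grasp_force: 0.0
```

```bash
python3 go.py .380 .339 .25 108
python3 - <<'E'
from h import *
im=camera('side');cv2.imwrite('pics/hung_side.png',im[:,:,::-1])
for l in('hook_top','hook_curl'): print(l,[(np.round(o['at'],1),round(o['conf'],2)) for o in place_of('side',l)])
print([(np.round(o['at'],1),cv2.boundingRect(o['mask'].astype(np.uint8))) for o in masks_of('side','hook')])
ex=np.array([.5796,.8149,0]);M=np.array([.616,.3085,.24])
for a in(10,14,18):
    s,c=np.sin(np.radians(a)),np.cos(np.radians(a));f=lambda x,z:M+ex*(x*c-z*s)+[0,0,z*c+x*s]
    print(a,'top',proj('side',f(0,-.008)),'curl',f(-.05,-.066),proj('side',f(-.05,-.066)),'end',f(-.076,-.036))
E
```

```text
clock 14.35 j [ 0.47  0.66  0.81  1.72 -0.    1.08] tcp [0.6164 0.3094 0.2756] w 0.085348904527643
t [ 210.1 -112.6   24.5] r [  0.2   0.3 -53.3]
hook_top [(array([419.8, 343.2]), 0.68), (array([417.7, 183. ]), 0.64)]
hook_curl [(array([403.9, 323.7]), 0.91), (array([401.5, 224.3]), 0.89), (array([225.4, 284.9]), 0.76), (array([286.6, 218.9]), 0.5)]
[(array([412. , 202.1]), (389, 171, 39, 59)), (array([415.8, 336.9]), (403, 316, 28, 38))]
10 top [415.21297492 184.4827818 ] curl [0.59410294 0.2777134  0.16632028] [399.84201394 223.74138635] end [0.57624289 0.2526027  0.19134966]
14 top [415.38451553 184.29495189] curl [0.59713521 0.28197668 0.16386439] [401.31293411 223.41334343] end [0.57830671 0.25550437 0.18668329]
18 top [415.55535383 184.09205279] curl [0.60025939 0.28636919 0.16177942] [402.83619627 222.88942443] end [0.58055417 0.25866423 0.18227667]
```

The hook hangs as expected: top at (418,183) and curl at (402,224), about 13° of swing. Now for the blue pail.

Emit:
carry_out([
  {"tx":35,"ty":-20,"tz":0,"rx":0,"ry":0,"rz":-6,"jaw":1},
  {"tx":70,"ty":-38,"tz":0,"rx":0,"ry":0,"rz":-13,"jaw":1},
  {"tx":105,"ty":-56,"tz":0,"rx":0,"ry":0,"rz":-20,"jaw":1},
  {"tx":140,"ty":-75,"tz":0,"rx":0,"ry":0,"rz":-27,"jaw":1},
  {"tx":175,"ty":-94,"tz":0,"rx":0,"ry":0,"rz":-34,"jaw":1},
  {"tx":210,"ty":-112,"tz":10,"rx":0,"ry":0,"rz":-41,"jaw":1},
  {"tx":210,"ty":-112,"tz":20,"rx":0,"ry":0,"rz":-48,"jaw":1},
  {"tx":210,"ty":-112,"tz":25,"rx":0,"ry":0,"rz":-53,"jaw":1},
])

```text
clock: 15.22
tcp_pos: [0.3759, 0.3383, 0.2462]
eef_rot: [-0.158, 0.987, -0.001, -0.001]
contact_force: [-0.2, -0.6, 0.6]
width: 0.0857
grasp_force: 0.0
```

Emit:
carry_out([
  {"tx":0,"ty":0,"tz":0,"rx":0,"ry":0,"rz":0,"jaw":1},
  {"tx":0,"ty":0,"tz":0,"rx":0,"ry":0,"rz":0,"jaw":1},
  {"tx":0,"ty":0,"tz":0,"rx":0,"ry":0,"rz":0,"jaw":1},
])

```text
clock: 15.47
tcp_pos: [0.3795, 0.3387, 0.2476]
eef_rot: [-0.153, 0.988, -0.0, -0.0]
contact_force: [0.2, -0.0, -0.0]
width: 0.0856
grasp_force: 0.0
```

```bash
python3 go.py .380 .339 .142 108
python3 - <<'E'
from h import *
np.set_printoptions(precision=4,suppress=True)
camera('side');camera('top');O={}
for n in('side','top'):
    for l in('blue_pail_grip','blue_pail_eye','hook_curl','hook_top'): print(n,l,[(np.round(o['at'],1),round(o['conf'],2)) for o in place_of(n,l)])
print(status.sense()['clock'],atz('side',(401.5,224.3),.164))
E
```

```text
clock 15.4667 j [ 0.73  0.25  0.1   1.43 -0.    0.42] tcp [0.3795 0.3387 0.2476] w 0.08556744718187147
t [-6.000e-01  1.000e-01  1.056e+02] r [-0.  -0.  -0.5]
side blue_pail_grip [(array([291.1, 203.7]), 0.55)]
side blue_pail_eye [(array([286.8, 219.6]), 0.73)]
side hook_curl [(array([407.2, 320.4]), 0.93), (array([400.5, 226.5]), 0.7), (array([225.5, 285.1]), 0.59)]
side hook_top [(array([421.4, 345.6]), 0.95), (array([230. , 313.5]), 0.82), (array([417.5, 181.7]), 0.81)]
top blue_pail_grip []
top blue_pail_eye []
top hook_curl [(array([336.5, 178.5]), 0.71), (array([287.9, 159.4]), 0.67)]
top hook_top [(array([263.2, 127.8]), 0.95), (array([361.6, 164.5]), 0.59)]
15.9667 [0.5974 0.2792 0.164 ]
```

Emit:
carry_out([
  {"tx":0,"ty":0,"tz":20,"rx":0,"ry":0,"rz":0,"jaw":1},
  {"tx":0,"ty":0,"tz":40,"rx":0,"ry":0,"rz":0,"jaw":1},
  {"tx":0,"ty":0,"tz":55,"rx":0,"ry":0,"rz":0,"jaw":1},
  {"tx":0,"ty":0,"tz":70,"rx":0,"ry":0,"rz":0,"jaw":1},
  {"tx":0,"ty":0,"tz":82,"rx":0,"ry":0,"rz":0,"jaw":1},
  {"tx":0,"ty":0,"tz":92,"rx":0,"ry":0,"rz":0,"jaw":1},
  {"tx":0,"ty":0,"tz":102,"rx":0,"ry":0,"rz":0,"jaw":1},
  {"tx":0,"ty":0,"tz":102,"rx":0,"ry":0,"rz":0,"jaw":1},
])

```text
clock: 16.63
tcp_pos: [0.3783, 0.338, 0.1437]
eef_rot: [-0.154, 0.988, -0.001, -0.001]
contact_force: [-0.3, 0.5, -0.7]
width: 0.0856
grasp_force: 0.0
```

Emit:
carry_out([
  {"tx":0,"ty":0,"tz":0,"rx":0,"ry":0,"rz":0,"jaw":0.7},
  {"tx":0,"ty":0,"tz":0,"rx":0,"ry":0,"rz":0,"jaw":0.6},
  {"tx":0,"ty":0,"tz":0,"rx":0,"ry":0,"rz":0,"jaw":0.5},
  {"tx":0,"ty":0,"tz":0,"rx":0,"ry":0,"rz":0,"jaw":0.4},
  {"tx":0,"ty":0,"tz":0,"rx":0,"ry":0,"rz":0,"jaw":0.4},
  {"tx":0,"ty":0,"tz":0,"rx":0,"ry":0,"rz":0,"jaw":0.4},
  {"tx":0,"ty":0,"tz":0,"rx":0,"ry":0,"rz":0,"jaw":0.4},
])

```text
clock: 17.22
tcp_pos: [0.3802, 0.3394, 0.1472]
eef_rot: [-0.154, 0.988, 0.001, 0.001]
contact_force: [0.1, -1.8, 5.6]
width: 0.0458
grasp_force: 61.9
```

Run:
```python
from h import *
np.set_printoptions(precision=4,suppress=True)
print('curl',tri((401,225.4),(287.9,159.4)),'top',tri((417.6,182.3),(263.2,127.8)))
im=camera('side');cv2.imwrite('pics/pg.png',im[:,:,::-1])
s=status.sense();X=s['tcp_pos'];print(X,s['width'],s['grasp_force'])
for l in('blue_pail_grip','blue_pail_eye'): print(l,[(np.round(o['at'],1),round(o['conf'],2)) for o in place_of('side',l)])
print('exp grip',proj('side',[.38,.339,.161]),'eye',proj('side',[.38,.339,.115]))
```

```text
curl (array([0.5936, 0.2736, 0.1644]), np.float64(0.005622397496806588)) top (array([0.6204, 0.309 , 0.2374]), np.float64(6.793396124796546e-05))
[0.3802 0.3394 0.1472] 0.04582117030018891 61.896609796676785
blue_pail_grip [(array([292.1, 199.9]), 0.83)]
blue_pail_eye [(array([290.8, 217.1]), 0.94)]
exp grip [287.6036 201.3134] eye [288.6299 219.9682]
```

Width is 45.8 mm, probably high on the grip's rounded top. I'll regrasp 12 mm lower for a secure hold.

Emit:
carry_out([
  {"tx":0,"ty":0,"tz":0,"rx":0,"ry":0,"rz":0,"jaw":0.9},
  {"tx":0,"ty":0,"tz":0,"rx":0,"ry":0,"rz":0,"jaw":0.9},
  {"tx":0,"ty":0,"tz":0,"rx":0,"ry":0,"rz":0,"jaw":0.9},
  {"tx":0,"ty":0,"tz":5,"rx":0,"ry":0,"rz":0,"jaw":0.9},
  {"tx":0,"ty":0,"tz":10,"rx":0,"ry":0,"rz":0,"jaw":0.9},
  {"tx":0,"ty":0,"tz":13,"rx":0,"ry":0,"rz":0,"jaw":0.9},
  {"tx":0,"ty":0,"tz":13,"rx":0,"ry":0,"rz":0,"jaw":0.9},
])

```text
clock: 17.95
tcp_pos: [0.3785, 0.3382, 0.1313]
eef_rot: [-0.154, 0.988, -0.001, -0.001]
contact_force: [-0.5, -0.2, -0.4]
width: 0.0768
grasp_force: 0.0
```

Emit:
carry_out([
  {"tx":0,"ty":0,"tz":0,"rx":0,"ry":0,"rz":0,"jaw":0.7},
  {"tx":0,"ty":0,"tz":0,"rx":0,"ry":0,"rz":0,"jaw":0.6},
  {"tx":0,"ty":0,"tz":0,"rx":0,"ry":0,"rz":0,"jaw":0.5},
  {"tx":0,"ty":0,"tz":0,"rx":0,"ry":0,"rz":0,"jaw":0.4},
  {"tx":0,"ty":0,"tz":0,"rx":0,"ry":0,"rz":0,"jaw":0.4},
  {"tx":0,"ty":0,"tz":0,"rx":0,"ry":0,"rz":0,"jaw":0.4},
  {"tx":0,"ty":0,"tz":0,"rx":0,"ry":0,"rz":0,"jaw":0.4},
])

```text
clock: 18.53
tcp_pos: [0.3797, 0.339, 0.1332]
eef_rot: [-0.154, 0.988, 0.0, 0.001]
contact_force: [0.9, -1.4, 2.7]
width: 0.0468
grasp_force: 62.1
```

Emit:
carry_out([
  {"tx":0,"ty":0,"tz":-8,"rx":0,"ry":0,"rz":0,"jaw":0.4},
  {"tx":0,"ty":0,"tz":-20,"rx":0,"ry":0,"rz":0,"jaw":0.4},
  {"tx":0,"ty":0,"tz":-35,"rx":0,"ry":0,"rz":0,"jaw":0.4},
  {"tx":0,"ty":0,"tz":-50,"rx":0,"ry":0,"rz":0,"jaw":0.4},
  {"tx":0,"ty":0,"tz":-65,"rx":0,"ry":0,"rz":0,"jaw":0.4},
  {"tx":0,"ty":0,"tz":-80,"rx":0,"ry":0,"rz":0,"jaw":0.4},
  {"tx":0,"ty":0,"tz":-90,"rx":0,"ry":0,"rz":0,"jaw":0.4},
  {"tx":0,"ty":0,"tz":-90,"rx":0,"ry":0,"rz":0,"jaw":0.4},
])

```text
clock: 19.2
tcp_pos: [0.3799, 0.3397, 0.2249]
eef_rot: [-0.154, 0.988, 0.001, 0.001]
contact_force: [0.8, 0.8, -2.2]
width: 0.0467
grasp_force: 62.1
```

Emit:
carry_out([
  {"tx":0,"ty":0,"tz":0,"rx":0,"ry":0,"rz":0,"jaw":0.4},
  {"tx":0,"ty":0,"tz":0,"rx":0,"ry":0,"rz":0,"jaw":0.4},
])

```text
clock: 19.37
tcp_pos: [0.3787, 0.3384, 0.2216]
eef_rot: [-0.154, 0.988, -0.001, -0.001]
contact_force: [0.5, -0.4, -2.8]
width: 0.0468
grasp_force: 62.1
```

```bash
python3 go.py .5472 .2096 .225 144.6
```

```text
clock 19.3667 j [0.73 0.25 0.05 1.36 0.   0.42] tcp [0.3787 0.3384 0.2216] w 0.04677002640702731
t [-121.4 -173.9   -3.5] r [ -0.   -0.1 -36.9]
```

Emit:
carry_out([
  {"tx":-8,"ty":-12,"tz":-3,"rx":0,"ry":0,"rz":-3,"jaw":0.4},
  {"tx":-22,"ty":-32,"tz":-3,"rx":0,"ry":0,"rz":-8,"jaw":0.4},
  {"tx":-38,"ty":-55,"tz":-3,"rx":0,"ry":0,"rz":-13,"jaw":0.4},
  {"tx":-55,"ty":-79,"tz":-3,"rx":0,"ry":0,"rz":-18,"jaw":0.4},
  {"tx":-72,"ty":-103,"tz":-3,"rx":0,"ry":0,"rz":-23,"jaw":0.4},
  {"tx":-89,"ty":-127,"tz":-3,"rx":0,"ry":0,"rz":-28,"jaw":0.4},
  {"tx":-105,"ty":-150,"tz":-3,"rx":0,"ry":0,"rz":-33,"jaw":0.4},
  {"tx":-116,"ty":-166,"tz":-3,"rx":0,"ry":0,"rz":-37,"jaw":0.4},
])

```text
clock: 20.03
tcp_pos: [0.5413, 0.2139, 0.2238]
eef_rot: [-0.46, 0.888, -0.0, -0.001]
contact_force: [-0.0, 0.3, -2.6]
width: 0.047
grasp_force: 62.4
```

Emit:
carry_out([
  {"tx":0,"ty":-6,"tz":0,"rx":0,"ry":0,"rz":0,"jaw":0.4},
  {"tx":0,"ty":-6,"tz":0,"rx":0,"ry":0,"rz":0,"jaw":0.4},
  {"tx":0,"ty":-6,"tz":0,"rx":0,"ry":0,"rz":0,"jaw":0.4},
  {"tx":0,"ty":-6,"tz":0,"rx":0,"ry":0,"rz":0,"jaw":0.4},
])

```text
clock: 20.37
tcp_pos: [0.5439, 0.2131, 0.2251]
eef_rot: [-0.459, 0.888, 0.0, -0.001]
contact_force: [0.5, 1.1, -2.9]
width: 0.0468
grasp_force: 62.5
```

```bash
python3 go.py .5472 .2096 .222 144.6
python3 - <<'E'
from h import *
np.set_printoptions(precision=4,suppress=True)
Q={}
for n in('side','top'):
    im=camera(n);cv2.imwrite(f'pics/stage_{n}.png',im[:,:,::-1])
    for l in('blue_pail_grip','blue_pail_eye','blue_pail','hook_curl','hook_top'):print(n,l,[(np.round(o['at'],1),round(o['conf'],2)) for o in place_of(n,l)])
X=status.sense()['tcp_pos'];print(X,status.sense()['clock'],'exp eye',proj('side',X-[0,0,.018]),proj('top',X-[0,0,.018]))
c=np.vstack([cv2.imread('pics/stage_side.png')[130:330,290:530]]);cv2.imwrite('pics/stage.png',cv2.resize(c,None,fx=3,fy=3,interpolation=2))
E
```

```text
clock 20.3667 j [ 0.37  0.41  0.27  1.44  0.   -0.58] tcp [0.5439 0.2131 0.2251] w 0.04677454500340496
t [ 1.  -4.7  3.1] r [ 0.1 -0.1  0.1]
side blue_pail_grip [(array([400.9, 222.9]), 0.7), (array([378.4, 205.9]), 0.58)]
side blue_pail_eye [(array([370. , 224.9]), 0.92)]
side blue_pail [(array([369.8, 280.6]), 0.9)]
side hook_curl [(array([404.7, 322.1]), 0.89), (array([224.6, 287.8]), 0.88), (array([401. , 225.6]), 0.85)]
side hook_top [(array([418.1, 184. ]), 0.82), (array([418.9, 343.4]), 0.73), (array([227.5, 310.8]), 0.63)]
top blue_pail_grip [(array([320.6, 168.9]), 0.95)]
top blue_pail_eye []
top blue_pail [(array([319. , 192.6]), 0.85)]
top hook_curl [(array([290.4, 161.1]), 0.89), (array([305.9, 347.2]), 0.68)]
top hook_top [(array([340.4, 334.1]), 0.81), (array([262.2, 133.3]), 0.56)]
[0.5451 0.2125 0.2258] 20.9667 exp eye [374.0935 227.3138] [321.8958 174.9094]
```

View pics/stage.png

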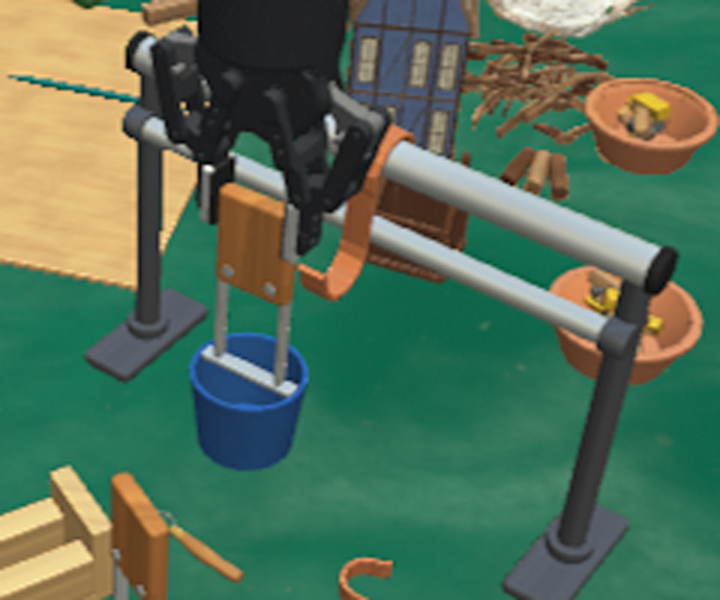

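This shows the hook hung on the rail with its curl tip at about (392,220). The pail is held upright, its eye edge at about (375,226), in front of the curl and higher than it. Moving over the curl.

Emit:
carry_out([
  {"tx":-8,"ty":-3,"tz":2,"rx":0,"ry":0,"rz":0,"jaw":0.4},
  {"tx":-18,"ty":-3,"tz":2,"rx":0,"ry":0,"rz":0,"jaw":0.4},
  {"tx":-28,"ty":-3,"tz":2,"rx":0,"ry":0,"rz":0,"jaw":0.4},
  {"tx":-36,"ty":-3,"tz":2,"rx":0,"ry":0,"rz":0,"jaw":0.4},
  {"tx":-44,"ty":-3,"tz":2,"rx":0,"ry":0,"rz":0,"jaw":0.4},
  {"tx":-50,"ty":-3,"tz":2,"rx":0,"ry":0,"rz":0,"jaw":0.4},
  {"tx":-50,"ty":-3,"tz":2,"rx":0,"ry":0,"rz":0,"jaw":0.4},
])

```text
clock: 21.55
tcp_pos: [0.5771, 0.2527, 0.2232]
eef_rot: [-0.46, 0.888, 0.0, 0.0]
contact_force: [0.5, -0.9, -2.9]
width: 0.047
grasp_force: 62.5
```

Emit:
carry_out([
  {"tx":-6,"ty":0,"tz":0,"rx":0,"ry":0,"rz":0,"jaw":0.4},
  {"tx":-12,"ty":0,"tz":0,"rx":0,"ry":0,"rz":0,"jaw":0.4},
  {"tx":-18,"ty":0,"tz":0,"rx":0,"ry":0,"rz":0,"jaw":0.4},
  {"tx":-24,"ty":0,"tz":0,"rx":0,"ry":0,"rz":0,"jaw":0.4},
  {"tx":-30,"ty":0,"tz":0,"rx":0,"ry":0,"rz":0,"jaw":0.4},
  {"tx":-30,"ty":0,"tz":0,"rx":0,"ry":0,"rz":0,"jaw":0.4},
  {"tx":-30,"ty":0,"tz":0,"rx":0,"ry":0,"rz":0,"jaw":0.4},
])

```text
clock: 22.13
tcp_pos: [0.5939, 0.2763, 0.2234]
eef_rot: [-0.459, 0.888, -0.0, -0.0]
contact_force: [0.1, -0.1, -3.1]
width: 0.0468
grasp_force: 62.5
```

Run:
```python
from h import *
np.set_printoptions(precision=4,suppress=True)
for n in('side','top'):
    im=camera(n);cv2.imwrite(f'pics/over_{n}.png',im[:,:,::-1])
    for l in('blue_pail_eye','blue_pail','hook_curl','hook_top'):print(n,l,[(np.round(o['at'],1),round(o['conf'],2)) for o in place_of(n,l)])
s=status.sense();X=s['tcp_pos'];print(X,s['clock'],s['contact_force'],'across',X@[.5796,.8149,0],'along',X@[-.8149,.5796,0],'exp eye',proj('side',X-[0,0,.018]),proj('side',X-[0,0,.133]))
```

```text
side blue_pail_eye [(array([403. , 205.4]), 0.86)]
side blue_pail [(array([397.5, 258.5]), 0.67)]
side hook_curl [(array([224.2, 283. ]), 0.84), (array([400.5, 224.7]), 0.74), (array([402.4, 320.9]), 0.68)]
side hook_top [(array([227.7, 310.8]), 0.76), (array([415.4, 344.5]), 0.7), (array([402. , 223.3]), 0.47)]
top blue_pail_eye [(array([284.2, 151.7]), 0.55)]
top blue_pail [(array([292.1, 171.8]), 0.51)]
top hook_curl [(array([304. , 347.3]), 0.76)]
top hook_top [(array([342.4, 336.6]), 0.56), (array([262.4, 132.1]), 0.53)]
[0.5938 0.2759 0.2239] 22.6333 [ 0.027  -0.4967 -3.6985] across 0.5690003984845332 along -0.32396257026441405 exp eye [401.6329 206.9767] [396.2751 255.1653]
```

Clear of the curl with no contact, and centred above it. Lowering.

Emit:
carry_out([
  {"tx":0,"ty":0,"tz":6,"rx":0,"ry":0,"rz":0,"jaw":0.4},
  {"tx":0,"ty":0,"tz":12,"rx":0,"ry":0,"rz":0,"jaw":0.4},
  {"tx":0,"ty":0,"tz":18,"rx":0,"ry":0,"rz":0,"jaw":0.4},
  {"tx":0,"ty":0,"tz":24,"rx":0,"ry":0,"rz":0,"jaw":0.4},
  {"tx":0,"ty":0,"tz":28,"rx":0,"ry":0,"rz":0,"jaw":0.4},
  {"tx":0,"ty":0,"tz":31,"rx":0,"ry":0,"rz":0,"jaw":0.4},
  {"tx":0,"ty":0,"tz":31,"rx":0,"ry":0,"rz":0,"jaw":0.4},
])

```text
clock: 23.22
tcp_pos: [0.5933, 0.2758, 0.1915]
eef_rot: [-0.459, 0.888, 0.0, -0.001]
contact_force: [0.2, 0.3, -2.5]
width: 0.0465
grasp_force: 62.5
```

Emit:
carry_out([
  {"tx":0,"ty":0,"tz":2,"rx":0,"ry":0,"rz":0,"jaw":0.4},
  {"tx":0,"ty":0,"tz":4,"rx":0,"ry":0,"rz":0,"jaw":0.4},
  {"tx":0,"ty":0,"tz":4,"rx":0,"ry":0,"rz":0,"jaw":0.4},
  {"tx":0,"ty":0,"tz":4,"rx":0,"ry":0,"rz":0,"jaw":0.4},
])

```text
clock: 23.55
tcp_pos: [0.5942, 0.2762, 0.1895]
eef_rot: [-0.459, 0.888, -0.0, 0.001]
contact_force: [-0.1, 0.3, -0.3]
width: 0.0465
grasp_force: 62.9
```

Emit:
carry_out([
  {"tx":0,"ty":0,"tz":2,"rx":0,"ry":0,"rz":0,"jaw":0.4},
  {"tx":0,"ty":0,"tz":3,"rx":0,"ry":0,"rz":0,"jaw":0.4},
  {"tx":0,"ty":0,"tz":3,"rx":0,"ry":0,"rz":0,"jaw":0.4},
  {"tx":0,"ty":0,"tz":3,"rx":0,"ry":0,"rz":0,"jaw":0.4},
])

```text
clock: 23.88
tcp_pos: [0.5944, 0.2761, 0.1873]
eef_rot: [-0.459, 0.888, -0.0, 0.001]
contact_force: [-0.8, -0.4, 5.9]
width: 0.0469
grasp_force: 63.5
```

It's seated in the curl: the weight has transferred, with the edge well below the curl's free end. Releasing gently.

Emit:
carry_out([
  {"tx":0,"ty":0,"tz":-2,"rx":0,"ry":0,"rz":0,"jaw":0.4},
  {"tx":0,"ty":0,"tz":-2,"rx":0,"ry":0,"rz":0,"jaw":0.4},
  {"tx":0,"ty":0,"tz":-2,"rx":0,"ry":0,"rz":0,"jaw":0.6},
  {"tx":0,"ty":0,"tz":-2,"rx":0,"ry":0,"rz":0,"jaw":0.7},
  {"tx":0,"ty":0,"tz":-2,"rx":0,"ry":0,"rz":0,"jaw":0.85},
  {"tx":0,"ty":0,"tz":-2,"rx":0,"ry":0,"rz":0,"jaw":1},
  {"tx":0,"ty":0,"tz":-2,"rx":0,"ry":0,"rz":0,"jaw":1},
  {"tx":0,"ty":0,"tz":-2,"rx":0,"ry":0,"rz":0,"jaw":1},
])

```text
clock: 24.55
tcp_pos: [0.5938, 0.276, 0.1877]
eef_rot: [-0.459, 0.888, 0.0, 0.0]
contact_force: [-1.1, 0.6, 0.6]
width: 0.0855
grasp_force: 0.0
```

Emit:
carry_out([
  {"tx":0,"ty":0,"tz":-6,"rx":0,"ry":0,"rz":0,"jaw":1},
  {"tx":0,"ty":0,"tz":-14,"rx":0,"ry":0,"rz":0,"jaw":1},
  {"tx":0,"ty":0,"tz":-24,"rx":0,"ry":0,"rz":0,"jaw":1},
  {"tx":0,"ty":0,"tz":-38,"rx":0,"ry":0,"rz":0,"jaw":1},
  {"tx":0,"ty":0,"tz":-55,"rx":0,"ry":0,"rz":0,"jaw":1},
  {"tx":0,"ty":0,"tz":-75,"rx":0,"ry":0,"rz":0,"jaw":1},
  {"tx":0,"ty":0,"tz":-95,"rx":0,"ry":0,"rz":0,"jaw":1},
  {"tx":0,"ty":0,"tz":-110,"rx":0,"ry":0,"rz":0,"jaw":1},
])

```text
clock: 25.22
tcp_pos: [0.5942, 0.2762, 0.3013]
eef_rot: [-0.459, 0.888, -0.0, 0.002]
contact_force: [-0.3, 0.5, 0.3]
width: 0.085
grasp_force: 0.0
```

Emit:
carry_out([
  {"tx":60,"ty":0,"tz":-20,"rx":0,"ry":0,"rz":0,"jaw":1},
  {"tx":60,"ty":0,"tz":-20,"rx":0,"ry":0,"rz":0,"jaw":1},
  {"tx":60,"ty":0,"tz":-20,"rx":0,"ry":0,"rz":0,"jaw":1},
  {"tx":60,"ty":0,"tz":-20,"rx":0,"ry":0,"rz":0,"jaw":1},
])

```text
clock: 25.55
tcp_pos: [0.5594, 0.2266, 0.3204]
eef_rot: [-0.459, 0.889, -0.0, 0.002]
contact_force: [0.1, 0.3, -1.1]
width: 0.0854
grasp_force: 0.0
```

Run:
```python
from h import *
np.set_printoptions(precision=4,suppress=True)
for n in('side','top'):
    im=camera(n);cv2.imwrite(f'pics/end_{n}.png',im[:,:,::-1])
    for l in('blue_pail_grip','blue_pail_eye','blue_pail','hook_curl','hook_top','yellow_pail'):print(n,l,[(np.round(o['at'],1),round(o['conf'],2)) for o in place_of(n,l)])
s=status.sense();print(s['tcp_pos'],s['clock'],s['contact_force'])
print('exp',[proj('side',[.5945,.2765,z]) for z in(.215,.169,.054)])
```

```text
side blue_pail_grip [(array([402.3, 206.9]), 0.75), (array([396.1, 222.5]), 0.31)]
side blue_pail_eye [(array([396.1, 224.2]), 0.94)]
side blue_pail [(array([396.5, 272.9]), 0.63), (array([398.2, 221.8]), 0.54), (array([418.8, 183.9]), 0.34)]
side hook_curl [(array([228.8, 284.1]), 0.98), (array([406.2, 321. ]), 0.77), (array([402.2, 223.3]), 0.56)]
side hook_top [(array([416.1, 184.2]), 0.92), (array([416.6, 344.2]), 0.88), (array([226.7, 312.7]), 0.72)]
side yellow_pail [(array([335.7, 370.8]), 0.92)]
top blue_pail_grip [(array([286.4, 151. ]), 0.66)]
top blue_pail_eye [(array([286.7, 157.8]), 0.88)]
top blue_pail [(array([291.9, 177.4]), 0.85)]
top hook_curl [(array([305.8, 346.6]), 0.72)]
top hook_top [(array([343.3, 335.2]), 0.83), (array([261.7, 132.3]), 0.51)]
top yellow_pail []
[0.5591 0.2271 0.3176] 26.25 [-0.6774  0.0492  0.1637]
exp [array([402.4852, 202.6522]), array([400.2101, 223.016 ]), array([395.0705, 269.0185])]
```

The pail hangs with its eye at (396,224) and its base at (396,273), and the gripper is clear. I'll let it settle, recheck and hand in.

Emit:
carry_out([
  {"tx":60,"ty":0,"tz":-20,"rx":0,"ry":0,"rz":0,"jaw":1},
  {"tx":60,"ty":0,"tz":-20,"rx":0,"ry":0,"rz":0,"jaw":1},
  {"tx":60,"ty":0,"tz":-20,"rx":0,"ry":0,"rz":0,"jaw":1},
  {"tx":60,"ty":0,"tz":-20,"rx":0,"ry":0,"rz":0,"jaw":1},
  {"tx":60,"ty":0,"tz":-20,"rx":0,"ry":0,"rz":0,"jaw":1},
  {"tx":60,"ty":0,"tz":-20,"rx":0,"ry":0,"rz":0,"jaw":1},
  {"tx":60,"ty":0,"tz":-20,"rx":0,"ry":0,"rz":0,"jaw":1},
  {"tx":60,"ty":0,"tz":-20,"rx":0,"ry":0,"rz":0,"jaw":1},
])

```text
clock: 26.92
tcp_pos: [0.5245, 0.1786, 0.337]
eef_rot: [-0.46, 0.888, 0.0, -0.001]
contact_force: [-0.1, -0.4, 1.0]
width: 0.0854
grasp_force: 0.0
```

Run:
```python
from h import *
P('side');camera('side');B=[]
for l in('blue_pail','blue_pail_eye','hook_top','yellow_pail'):print(l,[(np.round(o['at'],1),round(o['conf'],2)) for o in place_of('side',l)])
camera('top');o=place_of('top','blue_pail');print(o and [(q['at'],q['conf']) for q in o])
if o: print('base',tri((396.5,272.9),o[0]['at']))
s=status.sense();print(s['clock'],s['contact_force'])
```

```text
blue_pail [(array([393.6, 271.1]), 0.69), (array([400.5, 222.3]), 0.27)]
blue_pail_eye [(array([397.1, 225.6]), 0.58)]
hook_top [(array([417.5, 342.2]), 0.6), (array([395.4, 271.7]), 0.56), (array([227.7, 312.4]), 0.55)]
yellow_pail [(array([339.3, 372.1]), 0.6)]
[([288.5, 176.5], 0.66)]
base (array([0.59903462, 0.28019512, 0.04055871]), np.float64(0.0011437456340107621))
27.2667 [-1.13277117 -0.41376818 -1.22937315]
```

The pail hangs steady with its base about 40–50 mm above the table. Handing in.

```bash
python3 -c "
from workcell import job
print(job.job_done())"
```

```text
the job is handed in; nothing more can be done
None
```

The job is handed in at about 27 s: the copper hook hangs near the middle of the upper rail with its curl towards the robot, the blue pail hangs on the curl with its base about 40 mm clear of the table, and the yellow pail was not touched.

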